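Seat a filter cell's cover plate with four lever nuts in cross order

TASK

Close the filter cell: give each of the four lever nuts on its cover plate its half turn (roughly) clockwise in cross order (any nut first, then the one diagonally opposite, and only then the other two), stopping each when you feel it come up firm, so that every nut clamps and the plate ends fully home all round. Do not force a lever past firm, and leave the other things on the bench where they lie.

Things in the scene. Friction and masses are not known exactly. Their poses are not given: they have to be found in the camera images.
- cell: fixed filter cell: steel base 150 x 150 x 30 mm under an aluminium cover plate 142 x 142 x 10 mm; origin at the centre of its underside, z up, -x its front (outlet stub), turned by up to 0.35 rad. Studs at (+-55, +-55) mm, up to z = 86 mm. Plate top at about z = 50 mm at the start, 46 mm when fully home on the gasket. A round boss at its middle (radius 36, then 16 mm) is 27 mm high
- nut_1: black lever nut at the cell's front left stud, diagonal to nut_3; origin on the stud axis at the nut's underside (z = 50 to 51 mm loose, 46 mm firm), z up, x along its lever. Hub radius 9.5, height 29 mm; radial arm 9 mm wide, 8 to 24 mm above the origin, out to 47.5 mm. Turns about z, clockwise from above to tighten: from across the diagonal, round over the cell's outer side. Stays where left
- lever_1 (a point): centre of the lever's round end (radius 6 mm) on nut_1, 41.5 mm from the axis, 16 mm above the nut's underside. The lever drags evenly (0.2 N m: 4 to 7 N at 36 mm from the axis) and comes up firm after 2.6 to 3.3 rad; where differs from nut to nut and cannot be seen. There it gives like a spring of 6 N m/rad; over 22 N on it strains the thread
- corner_1 (a point): point on the plate's top near its front left corner, at (+-66, +-66) mm in the cell frame, 46 mm above the cell's origin when home. The plate sinks and tips as the nuts draw it down on its springy gasket (1.6 mm per rad of nut)
- nut_2: black lever nut at the cell's back left stud, diagonal to nut_4; origin on the stud axis at the nut's underside (z = 50 to 51 mm loose, 46 mm firm), z up, x along its lever. Hub radius 9.5, height 29 mm; radial arm 9 mm wide, 8 to 24 mm above the origin, out to 47.5 mm. Turns about z, clockwise from above to tighten: from across the diagonal, round over the cell's outer side. Stays where left
- lever_2 (a point): centre of the lever's round end (radius 6 mm) on nut_2, 41.5 mm from the axis, 16 mm above the nut's underside. The lever drags evenly (0.2 N m: 4 to 7 N at 36 mm from the axis) and comes up firm after 2.6 to 3.3 rad; where differs from nut to nut and cannot be seen. There it gives like a spring of 6 N m/rad; over 22 N on it strains the thread
- corner_2 (a point): point on the plate's top near its back left corner, at (+-66, +-66) mm in the cell frame, 46 mm above the cell's origin when home. The plate sinks and tips as the nuts draw it down on its springy gasket (1.6 mm per rad of nut)
- nut_3: black lever nut at the cell's back right stud, diagonal to nut_1; origin on the stud axis at the nut's underside (z = 50 to 51 mm loose, 46 mm firm), z up, x along its lever. Hub radius 9.5, height 29 mm; radial arm 9 mm wide, 8 to 24 mm above the origin, out to 47.5 mm. Turns about z, clockwise from above to tighten: from across the diagonal, round over the cell's outer side. Stays where left
- lever_3 (a point): centre of the lever's round end (radius 6 mm) on nut_3, 41.5 mm from the axis, 16 mm above the nut's underside. The lever drags evenly (0.2 N m: 4 to 7 N at 36 mm from the axis) and comes up firm after 2.6 to 3.3 rad; where differs from nut to nut and cannot be seen. There it gives like a spring of 6 N m/rad; over 22 N on it strains the thread
- corner_3 (a point): point on the plate's top near its back right corner, at (+-66, +-66) mm in the cell frame, 46 mm above the cell's origin when home. The plate sinks and tips as the nuts draw it down on its springy gasket (1.6 mm per rad of nut)
- nut_4: black lever nut at the cell's front right stud, diagonal to nut_2; origin on the stud axis at the nut's underside (z = 50 to 51 mm loose, 46 mm firm), z up, x along its lever. Hub radius 9.5, height 29 mm; radial arm 9 mm wide, 8 to 24 mm above the origin, out to 47.5 mm. Turns about z, clockwise from above to tighten: from across the diagonal, round over the cell's outer side. Stays where left
- lever_4 (a point): centre of the lever's round end (radius 6 mm) on nut_4, 41.5 mm from the axis, 16 mm above the nut's underside. The lever drags evenly (0.2 N m: 4 to 7 N at 36 mm from the axis) and comes up firm after 2.6 to 3.3 rad; where differs from nut to nut and cannot be seen. There it gives like a spring of 6 N m/rad; over 22 N on it strains the thread
- corner_4 (a point): point on the plate's top near its front right corner, at (+-66, +-66) mm in the cell frame, 46 mm above the cell's origin when home. The plate sinks and tips as the nuts draw it down on its springy gasket (1.6 mm per rad of nut)
- plate: the aluminium cover plate with its middle boss; origin at the centre of the plate's underside, 10 mm below its top face; each nut that has come up firm presses on it with about 9 N, one left 0.15 rad short hardly at all
- petri: closed clear petri dish, 92 mm across, 16 mm high, lying left of the cell; origin at the centre of its underside; leave alone
- tape_roll: roll of masking tape, 104 mm across, 25 mm high, lying right of the cell; origin at the centre of its underside; leave alone
- scalpel: scalpel, 163 mm long, 6 mm high, lying in front of the cell; leave alone
- petri_far: another petri dish of the same kind, right of the robot's side of the bench; leave alone
- flask_1: stoppered conical flask, 63 mm across, 139 mm high, right of the work; leave alone
- bottle_100_1: small glass bottle with screw cap, 56 mm across, 104 mm high, behind the cell; leave alone
- bottle_100_2: small glass bottle with screw cap, 56 mm across, 104 mm high, behind the cell; leave alone

How it is judged:
On the way, in this order (a step that is already met when the one before it is completed fails the run):
1. two diagonally opposite nuts have had their half turn while the other two are still as they were (((distance of each of lever_1, lever_3 from where it was at the start of the episode above 0.07 m and distance of each of lever_2, lever_4 from where it was at the start of the episode below 0.015 m) or (distance of each of lever_2, lever_4 from where it was at the start of the episode above 0.07 m and distance of each of lever_1, lever_3 from where it was at the start of the episode below 0.015 m))), for 0.1 s.
2. all four nuts are turned and the plate is home at every corner (distance of each of lever_1, lever_2, lever_3, lever_4 from where it was at the start of the episode above 0.07 m and z of each of corner_1, corner_2, corner_3, corner_4 in the frame of cell below 0.0463 m), for 0.2 s.
At the end, for the whole second after the job is handed in: every corner of the plate is home (each corner point less than 46.3 mm above the cell's underside; fully home is 46 mm) and every lever's end lies at least 70 mm from where it started, and every nut presses on the plate with more than 5 N (about 9 N when it has come up firm) (all of step 2 and contact force between each of nut_1, nut_2, nut_3, nut_4 and plate above 5 N); the robot touches nothing.
It fails at once if a lever is forced (more than 22 N on it) (contact force between the fingers and nut_1 above 22 N or contact force between the fingers and nut_2 above 22 N or contact force between the fingers and nut_3 above 22 N or contact force between the fingers and nut_4 above 22 N).
It fails at once if another thing on the bench is pushed away (more than 20 mm) (distance of any of petri, tape_roll, scalpel, petri_far, flask_1, bottle_100_1, bottle_100_2 from where it was at the start of the episode above 0.02 m).
It also fails if it takes over 72 s, if anything falls off the work surface, if the arm or the gripper's body presses on something with over 40 N, if the wrist force passes 120 N, or if a joint passes its speed limit or range.

ROBOT

A 7-joint arm with a two-finger parallel gripper is mounted at the origin on a cart in front of the work surface, level with it; the furniture and walls round the work are solid. World frame = base frame: x ahead of the robot, y to its left, z up, the work surface at z = 0. Lengths are in m, angles in rad, forces in N, time in s.
With the tool pointing down it reaches from about 0.35 to 0.9 m from the base axis. Payload 8.1 kg.
Tool frame: the origin (TCP) lies on the centre line of the jaws, within the pads' length; the fingertips stand 17 mm ahead of it and the grasp point (between the pads) lies 2 mm behind it; z points along the fingers, y is the direction in which the jaws open and shut (so a half turn about z gives the same grasp; the last joint's range is limited). The gripper opens to 92 mm and grips with 3 to 60 N. Pads are 19 mm wide; open, the fingers measure 130 mm over their backs; the gripper's body (75 mm by 190 mm) begins 47 mm behind the grasp point.
Start: joints at [-1.327, 0.434, 0.025, 1.573, -0.012, 1.134, -0.075], TCP at [0.212, 0.588, 0.244] pointing down, gripper open.
Joint ranges: [-2.62, 2.62], [-0.44, 2.09], [-1.27, 1.32], [0.08, 2.57], [-1.32, 4.46], [0.12, 2], [-2.74, 2.74]. Speed limits (rad/s): [2.22, 2.22, 3.01, 3.01, 3.14, 3.14, 3.14].

INTERFACE

Orientations are given as a rotation vector (axis times angle).
In Python, from cell import arm gives the robot as it stands.
- The arm moves only by the shell command python3 -m creep 'ROWS' [FORCE]. ROWS is JSON, a list that holds one entry, the list of rows, each a list of 7 numbers: the shift along the world's x, y, z in cm, then the turn, a rotation vector about the world's x, y, z in degrees, then the opening, from -1 (shut) to 1 (fully open), so that 0 is half open. In form: [[[tx, ty, tz, ax, ay, az, jaw], ...]]. A call has 1 to 5 rows; each row is the pose to reach, as a shift and turn from the pose commanded when the call began; what a row does not reach only later rows make up. A row lasts 1/10 s, in which the tool goes at most 50 mm and 8.59 degrees, less where a joint would pass 70% of its speed; a pose out of reach is approached as far as the arm can. A call with a gripper value outside its range is refused whole. The fingers move at their own pace and stop on an object; FORCE is the grip in N (left out, the last holds). Time passes only in rows, so rows that repeat a pose let the fingers close. It gives the time, the measured TCP pose, the force and the opening at its end, in the units of the state.
- arm.observe(): the state, without advancing time (a new reading comes with each control period).
- arm.get_image(name): name is "side" or "top"; returns the picture (480x640x3 uint8, red, green, blue); there is no depth.
- arm.camera_model(name): a dict with "vfov" (degrees; the focal length in pixels is half the picture's height over the tangent of half this angle, whatever the lens; pixels are square), "cx", "cy" (the principal point, pixels), "k1" (the pictures are not rectified: a ray, as slopes to the right and down, at radius r is drawn at 1 + k1 r^2 times it, then the intrinsics apply), "cam_to_world" (4x4, takes a point from camera to world coordinates). Camera axes: x right, y down, z forward; pixel columns grow to the right and rows downward; lengths in m; the calibration is good to about 2 mm. A picture is of the moment at which its call begins. camera_model takes no time and is no camera call.
- arm.sign_off(): hands the job in, once; it reports no verdict.
The state is a dict: "clock": time; "joints": joint angles; "dq": joint speeds; "joint_efforts": joint torques, N m; "position": TCP position; "ee_rot": TCP orientation; "force": force on the tool from outside, world axes, zero at the start; "ft_torque": the same for the moment, N m; "width": opening from 0.0 (shut) to 1.0 (fully open).
Only numpy, scipy, OpenCV 4.12 (cv2) and the standard library are available. Lean on these libraries where they do the work, as an engineer would, in place of code of your own. Each camera call takes 0.05 s, during which the arm holds its last target.

## Working session

There is one attempt and no reset: what is moved stays moved. The work goes in short steps, Python scripts to look and compute and a shell command to move; the robot and the scene stay as the last step left them, time stands still between calls to the robot, and variables do not carry over. Pictures are saved under pics/ and viewed, and the job is handed in when it is done.

```bash
ls -la; mkdir -p pics
python3 - <<'E'
from cell import arm
import cv2
print(arm.observe())
for n in ("side","top"):
    im=arm.get_image(n); cv2.imwrite(f"pics/{n}0.png",im[:,:,::-1])
    m=arm.camera_model(n); print(n,m)
E
```

```text
total 12
drwxr-xr-x  3 agent agent 4096 Dec  7 14:55 .
drwxr-xr-x 23 root  root  4096 Dec  7 14:55 ..
drwxr-xr-x  2 agent agent 4096 Dec  7 14:55 pics
{'clock': 0.0, 'joints': array([-1.32660323,  0.43524674,  0.02496307,  1.57411432, -0.01158879,
        1.13398688, -0.0751065 ]), 'dq': array([-0.00048559, -0.00045656,  0.00015303, -0.00060166, -0.00057756,
       -0.00057274,  0.00154581]), 'joint_efforts': array([ 5.42257239e-04, -6.67853737e+01,  9.85287689e-01, -3.14458680e+01,
       -6.05276437e-02,  4.32628265e-02,  1.66051382e-04]), 'position': array([0.21231033, 0.58731119, 0.24292342]), 'ee_rot': array([-5.42090772e-01, -3.09434008e+00,  2.52186352e-03]), 'force': array([0.48403353, 0.068707  , 0.49190545]), 'ft_torque': array([ 0.00127888, -0.00506401, -0.02255873]), 'width': 0.9977437730404851}
side {'vfov': 43.39468849609277, 'cx': 328.70895651836645, 'cy': 237.9677897569296, 'k1': -0.03076923663995615, 'cam_to_world': array([[-0.97164658, -0.12466306,  0.20090307,  0.34216801],
       [-0.23578428,  0.57403063, -0.78415216,  0.88737934],
       [-0.01756971, -0.80928855, -0.58714849,  0.8077465 ],
       [ 0.        ,  0.        ,  0.        ,  1.        ]])}
top {'vfov': 52.902752711768755, 'cx': 312.79086200012256, 'cy': 232.1858888146261, 'k1': 0.01759127865947613, 'cam_to_world': array([[-0.01256854, -0.99684699,  0.07834611,  0.50292399],
       [-0.99925619,  0.01537828,  0.0353636 , -0.08374255],
       [-0.03645693, -0.07784337, -0.9962988 ,  1.08873478],
       [ 0.        ,  0.        ,  0.        ,  1.        ]])}
```

View pics/side0.png

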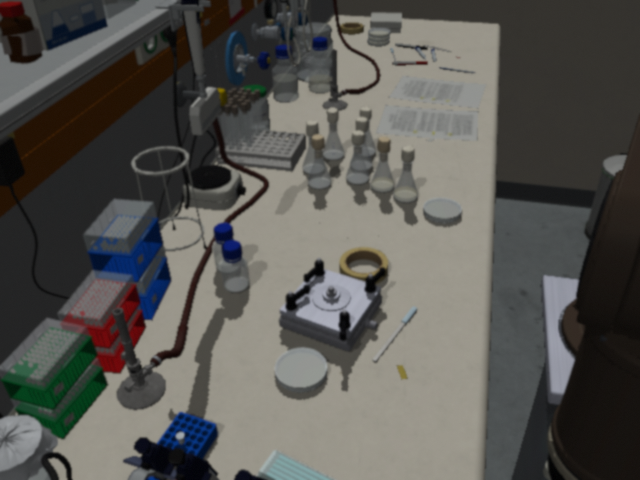

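View pics/top0.png

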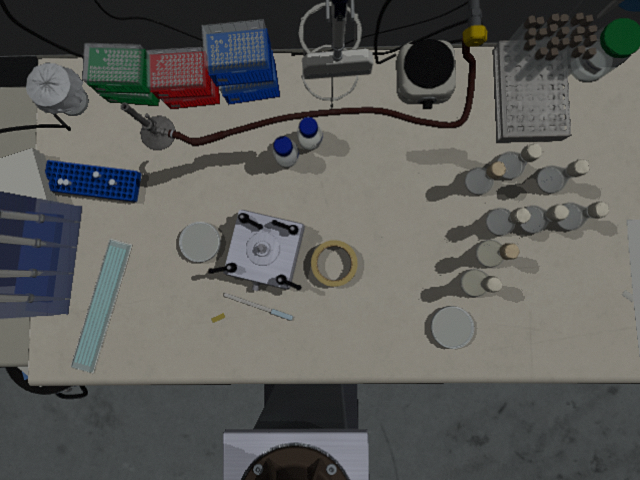

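The side view shows the cell at about (330,305). In the top view it is at about (263,249), with the petri dish left at (200,242), the tape right at (334,264) and the scalpel in front at (258,305). I'll zoom in next.

```bash
cat > h.py <<'E'
import numpy as np, cv2
from cell import arm
class Cam:
    def __init__(s,n):
        m=arm.camera_model(n); s.T=np.array(m["cam_to_world"]); s.f=240/np.tan(np.radians(m["vfov"])/2); s.cx=m["cx"]; s.cy=m["cy"]; s.k=m["k1"]
    def ray(s,u,v):
        d=np.array([(u-s.cx)/s.f,(v-s.cy)/s.f]); p=d.copy()
        for _ in range(20): p=d/(1+s.k*(p@p))
        return s.T[:3,3], s.T[:3,:3]@np.array([p[0],p[1],1.])
    def plane(s,u,v,z):
        o,d=s.ray(u,v); return o+d*(z-o[2])/d[2]
    def proj(s,P):
        q=s.T[:3,:3].T@(np.asarray(P)-s.T[:3,3]); p=q[:2]/q[2]; p=p*(1+s.k*(p@p)); return p*s.f+[s.cx,s.cy]
def tri(a,ua,b,ub):
    o1,d1=a.ray(*ua); o2,d2=b.ray(*ub); d1=d1/np.linalg.norm(d1); d2=d2/np.linalg.norm(d2)
    A=np.stack([d1,-d2],1); t=np.linalg.lstsq(A,o2-o1,rcond=None)[0]
    p,q=o1+d1*t[0],o2+d2*t[1]; return (p+q)/2,np.linalg.norm(p-q)
E
python3 - <<'E'
import cv2
a=cv2.imread("pics/top0.png")[190:320,190:350]; cv2.imwrite("pics/topz.png",cv2.resize(a,None,fx=5,fy=4.6,interpolation=cv2.INTER_CUBIC) if 0 else cv2.resize(a,(720,585),interpolation=cv2.INTER_CUBIC))
a=cv2.imread("pics/side0.png")[240:370,250:410]; cv2.imwrite("pics/sidez.png",cv2.resize(a,(720,585),interpolation=cv2.INTER_CUBIC))
E
```

```text
(no output)
```

View pics/topz.png

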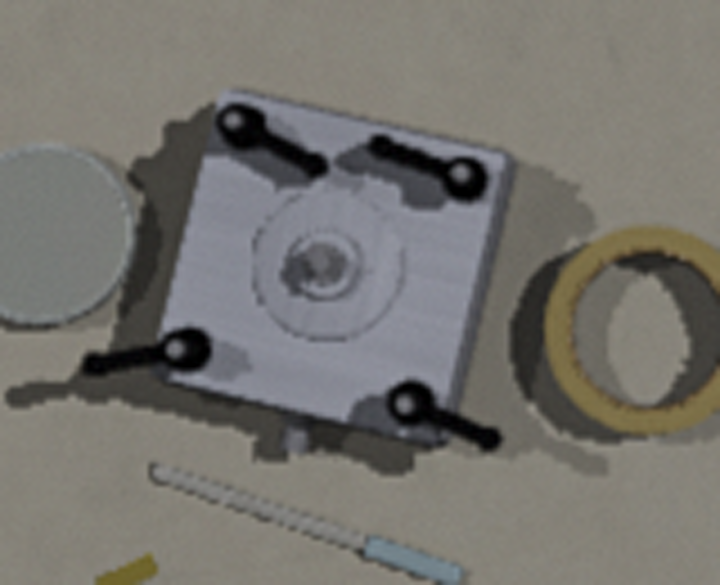

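View pics/sidez.png

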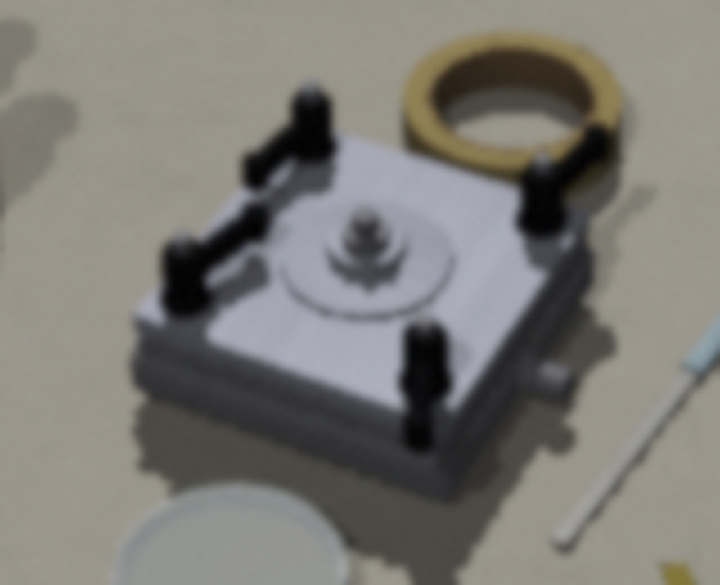

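Back nuts are at zoomed (236,119) and (464,176), front nuts at (185,345) and (411,400). The left-hand lever ends are at (318,164) and (92,363), the right-hand ones at (381,146) and (490,437). Next I'll measure all of these with masks in both views.

```bash
cat > meas.py <<'E'
from h import *
def comps(im,roi,thr):
    x0,y0,x1,y1=roi; g=im[y0:y1,x0:x1].max(2); big=cv2.resize(g,None,fx=8,fy=8,interpolation=cv2.INTER_CUBIC)
    n,l,s,c=cv2.connectedComponentsWithStats((big<thr).astype(np.uint8))
    return big,l,s,c
E
python3 - <<'E'
from meas import *
for n,roi in (("top",(205,205,305,295)),("side",(275,250,392,350))):
    im=cv2.imread(f"pics/{n}0.png")
    big,l,s,c=comps(im,roi,42)
    print(n)
    for i in range(1,len(s)):
        if s[i,4]<2000: continue
        pts=np.argwhere(l==i)[:,::-1].astype(float)
        m=pts.mean(0); u,sv,vt=np.linalg.svd(pts-m,full_matrices=False); d=vt[0]; t=(pts-m)@d
        w=(pts-m)@vt[1]
        e1=m+d*t.max(); e2=m+d*t.min()
        f=lambda p: np.round((p+.5)/8-.5+roi[:2],1)
        print(s[i,4],"mean",f(m),"ends",f(e1),f(e2))
    vis=cv2.cvtColor(((l>0)*120).astype(np.uint8),cv2.COLOR_GRAY2BGR); vis=cv2.resize(vis,(640,560)); cv2.imwrite(f"pics/m_{n}.png",vis)
E
```

```text
top
8628 mean [248.9 220.9] ends [261.9 227.7] [237.9 215.2]
8227 mean [285.7 226.8] ends [297.2 231.3] [271.6 221.2]
9445 mean [223.4 268.6] ends [207.7 271.2] [236.2 266.5]
8354 mean [287.1 282.1] ends [300.4 288.2] [276.  277.1]
side
11157 mean [315.3 271.1] ends [304.8 280.2] [323.6 263.9]
14558 mean [374.3 280.5] ends [365.8 290.4] [384.3 268.9]
13835 mean [295.4 298.3] ends [286.2 307.7] [308.  285.4]
22283 mean [348.6 329.2] ends [348.9 347.2] [348.4 308.6]
```

View pics/m_top.png

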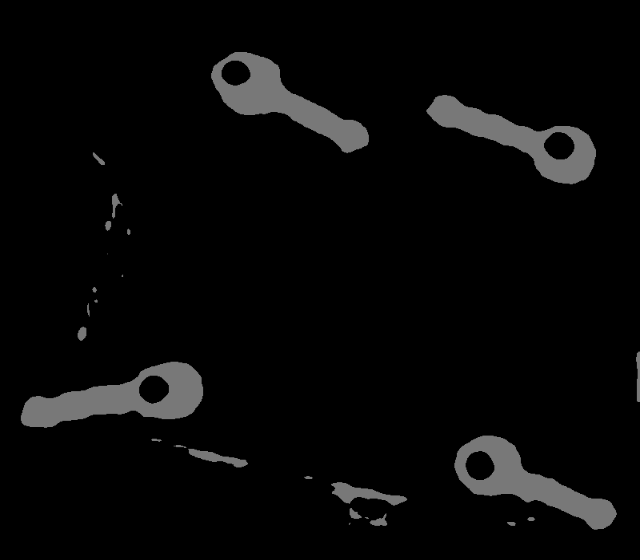

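View pics/m_side.png

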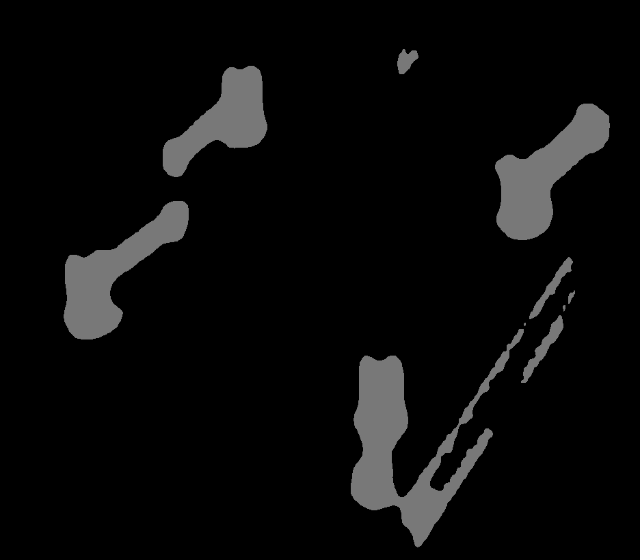

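The masks in both views separate the four hubs, with a bright stud spot inside each, and the lever ends. Next I'll triangulate them and fit the square of studs.

Run:
```python
from meas import *
T,S=Cam("top"),Cam("side")
im=cv2.imread("pics/top0.png"); roi=(205,205,305,295)
big,l,s,c=comps(im,roi,42)
# stud spots: holes of components
cs,h=cv2.findContours((l>0).astype(np.uint8),cv2.RETR_CCOMP,cv2.CHAIN_APPROX_NONE)
st=[]
for i,k in enumerate(cs):
    if h[0][i][3]>=0 and cv2.contourArea(k)>150:
        m=cv2.moments(k); p=(np.array([m['m10'],m['m01']])/m['m00']+.5)/8-.5+roi[:2]
        if cv2.contourArea(cs[h[0][i][3]])>4000: st.append(p)
st=np.array(st); print("spots",st)
W=np.array([T.plane(*p,0.086)for p in st])
# assign: nut1 front left ... by image
cen=W.mean(0); print("cen",cen)
e={ 2:(261.9,227.7),3:(271.6,221.2),1:(207.7,271.2),4:(300.4,288.2)}
side_end={3:(307.2,278.6),2:(307,289.3),1:(343.6,337.5),4:(382.9,272.3)}
x=np.array([1,-1]);
names={}
for w in W:
    d=w-cen; names[{(0,1):1,(1,1):2,(1,0):3,(0,0):4}[(int(d[0]>0),int(d[1]>0))]]=w
loc={1:(-55,55),2:(55,55),3:(55,-55),4:(-55,-55)}
A=np.array([loc[i] for i in (1,2,3,4)])/1e3; B=np.array([names[i][:2] for i in (1,2,3,4)])
a=A-A.mean(0); b=B-B.mean(0)
yaw=np.arctan2((a[:,0]*b[:,1]-a[:,1]*b[:,0]).sum(),(a*b).sum()); R=np.array([[np.cos(yaw),-np.sin(yaw)],[np.sin(yaw),np.cos(yaw)]])
print("yaw",yaw,"c",B.mean(0)); print("res mm",(b-a@R.T)*1e3)
for i in (1,2,3,4):
    s_=A[i-1]@R.T+B.mean(0)
    st_px=T.proj([*s_,0.066]); d=np.array(e[i])-st_px; L=np.linalg.norm(d); c_=st_px+d*(41.5/47.5)
    P=T.plane(*c_,0.066); v=P[:2]-s_
    Q,g=tri(T,c_,S,side_end[i])
    print(i,"stud",s_.round(4),"end",P.round(4),"len",np.linalg.norm(v).round(4),"ang deg",np.degrees(np.arctan2(v[1],v[0])).round(1),"cell",np.degrees(np.arctan2(v[1],v[0])-yaw).round(1),"tri",Q.round(4),g.round(4), "side stud proj",S.proj([*s_,.086]).round(1))
# tool
from scipy.spatial.transform import Rotation as Ro
o=arm.observe(); print(Ro.from_rotvec(o['ee_rot']).as_matrix().round(3))
```

```text
spots [[279.47442032 279.35722067]
 [228.53725583 267.07116415]
 [291.92306555 227.95913196]
 [241.32951091 216.24007511]]
cen [0.55129346 0.06202006 0.086     ]
yaw -0.2463074097894165 c [0.55129346 0.06202006]
res mm [[ 0.11712603 -0.09922619]
 [-0.32504278 -0.20185577]
 [ 0.09126297  0.12840984]
 [ 0.11665377  0.17267213]]
1 stud [0.5114 0.1288] end [0.5045 0.1714 0.066 ] len 0.0431 ang deg 99.2 cell 113.3 tri [0.5038 0.1715 0.0649] 0.0013 side stud proj [344.3 311. ]
2 stud [0.618  0.1019] end [0.5976 0.0664 0.066 ] len 0.041 ang deg -119.9 cell -105.8 tri [0.5971 0.0661 0.0672] 0.0008 side stud proj [290.1 292.4]
3 stud [ 0.5912 -0.0047] end [0.6061 0.0347 0.066 ] len 0.0421 ang deg 69.3 cell 83.4 tri [0.6056 0.0346 0.066 ] 0.0011 side stud proj [319. 259.]
4 stud [0.4845 0.0221] end [ 0.4676 -0.0145  0.066 ] len 0.0403 ang deg -114.8 cell -100.7 tri [ 0.4671 -0.0146  0.0666] 0.0012 side stud proj [370.5 275.1]
[[-0.94   0.34  -0.   ]
 [ 0.34   0.94  -0.001]
 [-0.    -0.002 -1.   ]]
```

Cell pose: centre (0.5513, 0.0620), yaw −0.246. Stud residuals are 0.3 mm and the triangulated lever heights of 65–67 mm agree with the text. I'll straddle each lever with the narrowed jaws and start with nut 2, heading toward the cell.

```bash
python3 -m creep '[[[1.5,-4.5,0,0,0,8,0],[3,-9,0,0,0,16,-0.3],[4.5,-13.5,0,0,0,24,-0.52],[6,-18,0,0,0,32,-0.52],[7.5,-22.5,0,0,0,40,-0.52]]]' 40; python3 -c "
from cell import arm;o=arm.observe();print(o)"
```

```text
clock: 0.6
position: [0.2877, 0.3607, 0.2435]
ee_rot: [0.558, -3.091, 0.001]
force: [1.7, -0.1, 0.4]
width: 0.613
{'clock': 0.6, 'joints': array([-0.96183791,  0.17339744, -0.05972388,  1.94974737,  0.01226689,
        1.01921271,  0.90072827]), 'dq': array([ 0.77970636, -0.4480561 ,  0.00320137,  0.57343712, -0.02223422,
       -0.13521761,  2.16011693]), 'joint_efforts': array([ -8.51447761, -41.14831924,  -1.93635263, -30.02510548,
        -0.21274674,   0.53647896,  -4.76372704]), 'position': array([0.28770601, 0.36069862, 0.24347723]), 'ee_rot': array([ 5.57821551e-01, -3.09149603e+00,  6.58063801e-04]), 'force': array([ 1.71979963, -0.09900303,  0.35722099]), 'ft_torque': array([0.06691371, 0.02856541, 0.01116557]), 'width': 0.6127441428140165}
```

```bash
python3 -m creep '[[[3.4,-3.2,-0.8,0,0,8,-0.52],[6.8,-6.4,-1.6,0,0,16,-0.52],[10.2,-9.6,-2.4,0,0,24,-0.52],[13.6,-12.8,-3.2,0,0,32,-0.52],[17,-16,-4,0,0,40,-0.52]]]' && python3 -m creep '[[[3,-2.7,-1.5,0,0,0,-0.52],[6,-5.4,-3,0,0,0,-0.52],[9,-8.1,-4.5,0,0,0,-0.52],[11.8,-10.8,-6,0,0,0,-0.52],[14.2,-13.3,-7,0,0,0,-0.52]]]' && python3 -m creep '[[[0,0,0,0,0,0,-0.52],[0,0,0,0,0,0,-0.52]]]'
python3 - <<'E'
from h import *
o=arm.observe();print(o['joints'].round(3))
cv2.imwrite("pics/side1.png",cv2.resize(arm.get_image("side")[200:370,240:420,::-1],(720,680))[:600]);cv2.imwrite("pics/top1.png",cv2.resize(arm.get_image("top")[190:320,190:350,::-1],(720,585)))
E
```

```text
clock: 1.1
position: [0.442, 0.2174, 0.2073]
ee_rot: [1.502, -2.759, -0.0]
force: [-0.2, -0.0, 0.2]
width: 0.247
clock: 1.6
position: [0.584, 0.0839, 0.1362]
ee_rot: [1.492, -2.763, -0.0]
force: [0.0, -0.9, -0.0]
width: 0.242
clock: 1.8
position: [0.583, 0.0849, 0.1369]
ee_rot: [1.49, -2.764, -0.001]
force: [-1.0, 1.1, 0.0]
width: 0.244
[-0.277  0.484  0.059  1.789 -0.036  0.872  2.358]
```

```bash
cat > st.py <<'E'
import sys
from h import *
from scipy.spatial.transform import Rotation as Ro
C=np.array([.5513,.0620]); yaw=-.2463; R=np.array([[np.cos(yaw),-np.sin(yaw)],[np.sin(yaw),np.cos(yaw)]])
stud={k:C+R@(np.array(v)/1e3) for k,v in {1:(-55,55),2:(55,55),3:(55,-55),4:(-55,-55)}.items()}
th0={1:99.2,2:-119.9,3:69.3,4:-114.8}
def psi():
    m=Ro.from_rotvec(arm.observe()['ee_rot']).as_matrix(); return np.degrees(np.arctan2(m[1,1],m[0,1])), m[:,2]
def stat(n):
    o=arm.observe(); p=o['position']; d=p[:2]-stud[n]; phi=np.degrees(np.arctan2(d[1],d[0])); r=np.hypot(*d)*1e3
    t=np.array([-d[1],d[0]])/np.hypot(*d); f=o['force'][:2]@t; fr=o['force'][:2]@d/np.hypot(*d); ps,z=psi()
    print(f"t={o['clock']:.2f} pos {p.round(4)} phi {phi:.1f} turned~{(th0[n]-phi+180)%360-180:.1f} r {r:.1f} Ft {f:.1f} Fr {fr:.1f} Fz {o['force'][2]:.1f} psi {ps:.1f} j7 {o['joints'][6]:.2f} w {o['width']*92:.1f} tilt {z[:2].round(3)}")
    return phi,r,ps
def arc(n,phis,r,psis,z=None,dphi=0):
    p=arm.observe()['position']; ps,_=psi()
    for a,b in zip(phis,psis):
        q=stud[n]+r/1e3*np.array([np.cos(np.radians(a)),np.sin(np.radians(a))])
        s=(q-p[:2])*100; print(f"[{s[0]:.2f},{s[1]:.2f},{0 if z is None else (z-p[2])*100:.2f},0,0,{(b-ps+180)%360-180:.1f}]",end=",")
    print()
E
python3 - <<'E'
from st import *
stat(2); print(stud); arc(2,[-119.9],37,[150.1],0.077)
E
```

```text
t=1.90 pos [0.5825 0.0868 0.1376] phi -157.0 turned~37.1 r 38.6 Ft 0.3 Fr -1.2 Fz 0.2 psi 146.8 j7 2.36 w 22.1 tilt [-0.001  0.001]
{1: array([0.51136979, 0.12875012]), 2: array([0.61805012, 0.10193021]), 3: array([ 0.59123021, -0.00475012]), 4: array([0.48454988, 0.02206979])}
[1.71,-1.70,-6.06,0,0,3.3],
```

View pics/side1.png

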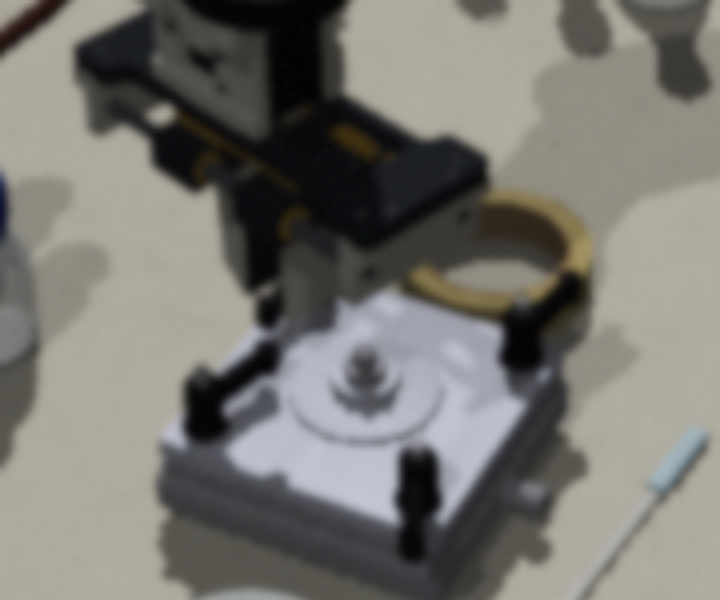

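View pics/top1.png

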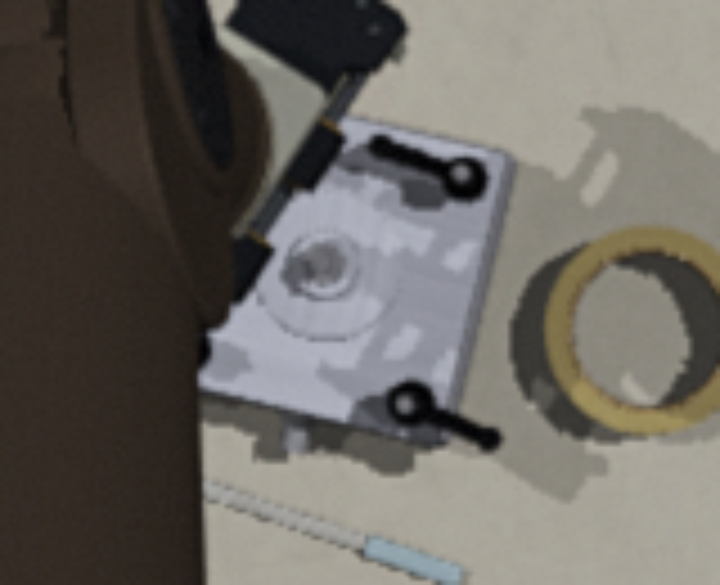

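Images: the gripper is above the plate just short of lever 2, jaws across the lever direction. The position seems to be drifting slightly, so I'll watch it during a hold.

```bash
python3 -m creep '[[[0,0,0,0,0,0,-0.52],[0,0,0,0,0,0,-0.52]]]'; python3 -c "
from st import *
stat(2); print(arm.observe()['dq'].round(3))"; python3 -m creep '[[[0,0,-1,0,0,0,-0.52],[0,0,-1,0,0,0,-0.52]]]';python3 -c "
from st import *
stat(2); print(arm.observe()['dq'].round(3));arc(2,[-119.9],37,[150.1],0.077)"
```

```text
clock: 2.1
position: [0.5829, 0.0868, 0.1381]
ee_rot: [-1.496, 2.762, 0.0]
force: [-0.3, 0.4, -0.6]
width: 0.239
t=2.10 pos [0.5829 0.0868 0.1381] phi -156.8 turned~36.9 r 38.3 Ft -0.5 Fr 0.1 Fz -0.6 psi 146.9 j7 2.36 w 22.0 tilt [0.    0.001]
[ 0.003  0.003  0.004  0.     0.002 -0.001  0.   ]
clock: 2.3
position: [0.5823, 0.0859, 0.1264]
ee_rot: [1.494, -2.762, -0.001]
force: [0.3, -0.4, -0.7]
width: 0.24
t=2.30 pos [0.5823 0.0859 0.1264] phi -155.9 turned~36.0 r 39.2 Ft 0.5 Fr -0.1 Fz -0.7 psi 146.8 j7 2.36 w 22.0 tilt [-0.002 -0.   ]
[ 0.002 -0.007  0.003 -0.012  0.001  0.022 -0.   ]
[1.73,-1.61,-4.94,0,0,3.3],
```

```bash
python3 -m creep '[[[1.7,-1.6,-1,0,0,3.3,-0.52],[1.7,-1.6,-1.5,0,0,3.3,-0.52],[1.7,-1.6,-1.5,0,0,3.3,-0.52]]]';python3 -c "
from st import *
stat(2);arc(2,[-119.9],37,[150.1],0.077)
cv2.imwrite('pics/side2.png',cv2.resize(arm.get_image('side')[220:350,250:410,::-1],(720,585)))"
```

```text
clock: 2.6
position: [0.5996, 0.0692, 0.1116]
ee_rot: [1.57, -2.719, -0.001]
force: [0.1, -0.2, -0.4]
width: 0.24
t=2.60 pos [0.5996 0.0692 0.1116] phi -119.4 turned~-0.5 r 37.6 Ft 0.2 Fr 0.1 Fz -0.4 psi 150.0 j7 2.44 w 22.0 tilt [-0.002 -0.   ]
[0.00,0.06,-3.46,0,0,0.1],
```

View pics/side2.png

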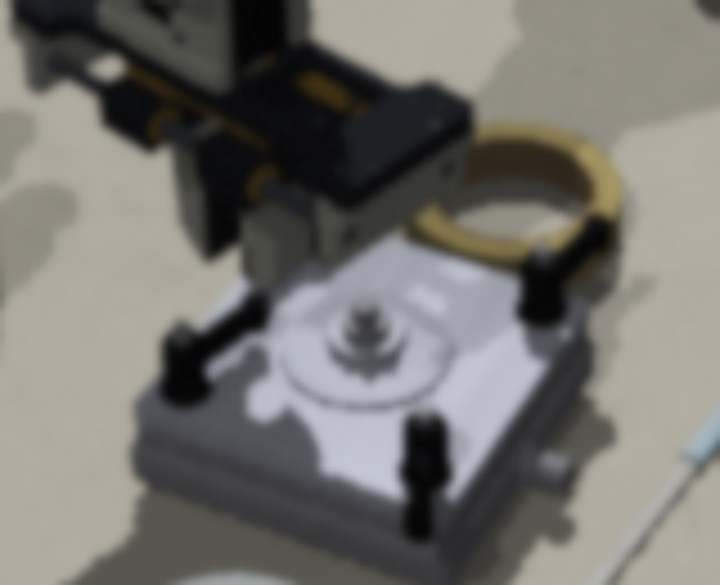

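The jaws hang directly above lever 2's end, at about (255,300) in the zoom. Descending.

```bash
python3 -m creep '[[[0,0,-0.7,0,0,0,-0.52],[0,0,-1.4,0,0,0,-0.52],[0,0,-2.1,0,0,0,-0.52],[0,0,-2.8,0,0,0,-0.52],[0,0,-3.4,0,0,0,-0.52]]]';python3 -c "
from st import *
stat(2);arc(2,[-121.5,-123,-125,-127,-130],37,[148.5,147,145,143,140],0.077)
cv2.imwrite('pics/side3.png',cv2.resize(arm.get_image('side')[220:350,250:410,::-1],(720,585)))"
```

```text
clock: 3.15
position: [0.6, 0.0698, 0.0778]
ee_rot: [1.573, -2.719, -0.0]
force: [0.1, -0.0, -1.3]
width: 0.243
t=3.15 pos [0.6    0.0698 0.0778] phi -119.3 turned~-0.6 r 36.9 Ft 0.1 Fr -0.1 Fz -1.3 psi 150.1 j7 2.44 w 22.4 tilt [-0.001 -0.   ]
[-0.13,0.06,-0.08,0,0,-1.6],[-0.21,0.11,-0.08,0,0,-3.1],[-0.31,0.18,-0.08,0,0,-5.1],[-0.42,0.26,-0.08,0,0,-7.1],[-0.57,0.38,-0.08,0,0,-10.1],
```

View pics/side3.png

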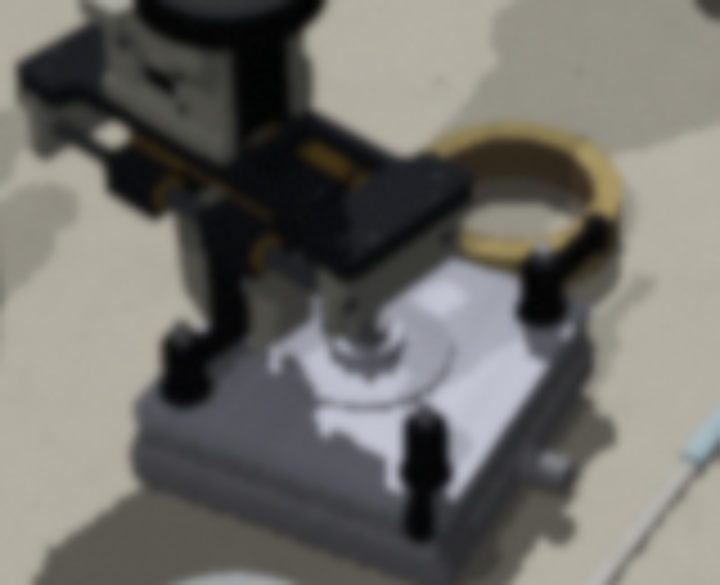

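The fingers now straddle lever 2, so the slow clockwise turn can start.

```bash
python3 -m creep '[[[-0.13,0.06,0,0,0,-1.6,-0.52],[-0.21,0.11,0,0,0,-3.1,-0.52],[-0.31,0.18,0,0,0,-5.1,-0.52],[-0.42,0.26,0,0,0,-7.1,-0.52],[-0.57,0.38,0,0,0,-10.1,-0.52]]]';python3 -c "
from st import *
p,r,s=stat(2);arc(2,[p-4*i for i in range(1,6)],37,[p+270-4*i for i in range(1,6)],0.077)"
```

```text
clock: 3.7
position: [0.5954, 0.0734, 0.0792]
ee_rot: [-1.322, 2.848, -0.001]
force: [3.7, -1.9, -1.0]
width: 0.237
t=3.70 pos [0.5954 0.0734 0.0792] phi -128.4 turned~8.5 r 36.4 Ft 4.1 Fr -0.9 Fz -1.0 psi 139.8 j7 2.29 w 21.8 tilt [0.002 0.   ]
[-0.23,0.12,-0.22,0,0,-2.2],[-0.42,0.30,-0.22,0,0,-6.2],[-0.59,0.50,-0.22,0,0,-10.2],[-0.75,0.70,-0.22,0,0,-14.2],[-0.89,0.92,-0.22,0,0,-18.2],
```

Contact made: 4 N tangential, and the lever is moving. Next the faster sweep.

```bash
cat >> st.py <<'E'
def nom(phi,step,k,r=37,rot=None,jaw=-0.52,z=0):
    u=lambda a:np.array([np.cos(np.radians(a)),np.sin(np.radians(a))])*r/10
    print("["+",".join(f"[{(u(phi-step*i)-u(phi))[0]:.2f},{(u(phi-step*i)-u(phi))[1]:.2f},{z},0,0,{-(step if rot is None else rot)*i:.1f},{jaw}]" for i in range(1,k+1))+"]")
E
python3 -c "
from st import *
for p in range(-130,-261,-30): nom(p,6,5)"
```

```text
[[-0.28,0.26,0,0,0,-6.0,-0.52],[-0.54,0.56,0,0,0,-12.0,-0.52],[-0.76,0.87,0,0,0,-18.0,-0.52],[-0.95,1.21,0,0,0,-24.0,-0.52],[-1.10,1.57,0,0,0,-30.0,-0.52]]
[[-0.11,0.37,0,0,0,-6.0,-0.52],[-0.19,0.75,0,0,0,-12.0,-0.52],[-0.22,1.14,0,0,0,-18.0,-0.52],[-0.21,1.52,0,0,0,-24.0,-0.52],[-0.17,1.91,0,0,0,-30.0,-0.52]]
[[0.09,0.38,0,0,0,-6.0,-0.52],[0.21,0.74,0,0,0,-12.0,-0.52],[0.38,1.09,0,0,0,-18.0,-0.52],[0.58,1.43,0,0,0,-24.0,-0.52],[0.81,1.74,0,0,0,-30.0,-0.52]]
[[0.26,0.28,0,0,0,-6.0,-0.52],[0.56,0.54,0,0,0,-12.0,-0.52],[0.87,0.76,0,0,0,-18.0,-0.52],[1.21,0.95,0,0,0,-24.0,-0.52],[1.57,1.10,0,0,0,-30.0,-0.52]]
[[0.37,0.11,0,0,0,-6.0,-0.52],[0.75,0.19,0,0,0,-12.0,-0.52],[1.14,0.22,0,0,0,-18.0,-0.52],[1.52,0.21,0,0,0,-24.0,-0.52],[1.91,0.17,0,0,0,-30.0,-0.52]]
```

```bash
python3 -m creep '[[[-0.28,0.26,0,0,0,-6,-0.52],[-0.54,0.56,-0.05,0,0,-12,-0.52],[-0.76,0.87,-0.1,0,0,-18,-0.52],[-0.95,1.21,-0.1,0,0,-24,-0.52],[-1.10,1.57,-0.1,0,0,-30,-0.52]]]';python3 -c "
from st import *
stat(2)"
```

```text
clock: 4.2
position: [0.5847, 0.0881, 0.0784]
ee_rot: [-0.534, 3.093, -0.002]
force: [1.9, -4.2, 0.1]
width: 0.243
t=4.20 pos [0.5847 0.0881 0.0784] phi -157.6 turned~37.7 r 36.1 Ft 4.6 Fr -0.2 Fz 0.1 psi 109.6 j7 1.84 w 22.4 tilt [ 0.003 -0.001]
```

```bash
python3 -m creep '[[[-0.11,0.37,0,0,0,-6,-0.52],[-0.19,0.75,-0.05,0,0,-12,-0.52],[-0.22,1.14,-0.1,0,0,-18,-0.52],[-0.21,1.52,-0.1,0,0,-24,-0.52],[-0.17,1.91,-0.1,0,0,-30,-0.52]]]' && python3 -c "
from st import *
stat(2)" && python3 -m creep '[[[0.09,0.38,0,0,0,-6,-0.52],[0.21,0.74,0,0,0,-12,-0.52],[0.38,1.09,0,0,0,-18,-0.52],[0.58,1.43,0,0,0,-24,-0.52],[0.81,1.74,0,0,0,-30,-0.52]]]' && python3 -c "
from st import *
stat(2)
nom(-220,6,5);nom(-250,5,3)"
```

```text
clock: 4.7
position: [0.5823, 0.107, 0.0773]
ee_rot: [0.285, 3.127, -0.002]
force: [0.9, -3.3, 1.1]
width: 0.241
t=4.70 pos [0.5823 0.107  0.0773] phi 171.9 turned~68.2 r 36.1 Ft 3.2 Fr -1.4 Fz 1.1 psi 79.6 j7 1.40 w 22.2 tilt [ 0.001 -0.001]
clock: 5.2
position: [0.5898, 0.1244, 0.0768]
ee_rot: [1.085, 2.948, -0.002]
force: [0.3, -4.7, -0.8]
width: 0.24
t=5.20 pos [0.5898 0.1244 0.0768] phi 141.5 turned~98.6 r 36.1 Ft 3.5 Fr -3.2 Fz -0.8 psi 49.6 j7 0.96 w 22.1 tilt [ 0.    -0.002]
[[0.26,0.28,0,0,0,-6.0,-0.52],[0.56,0.54,0,0,0,-12.0,-0.52],[0.87,0.76,0,0,0,-18.0,-0.52],[1.21,0.95,0,0,0,-24.0,-0.52],[1.57,1.10,0,0,0,-30.0,-0.52]]
[[0.31,0.10,0,0,0,-5.0,-0.52],[0.62,0.17,0,0,0,-10.0,-0.52],[0.94,0.21,0,0,0,-15.0,-0.52]]
```

```bash
python3 -m creep '[[[0.26,0.28,0,0,0,-6,-0.52],[0.56,0.56,0,0,0,-12,-0.52],[0.87,0.80,0,0,0,-18,-0.52],[1.21,1.0,0,0,0,-24,-0.52],[1.57,1.15,0,0,0,-30,-0.52]]]' && python3 -c "
from st import *
stat(2)" && python3 -m creep '[[[0.31,0.10,0,0,0,-5,-0.52],[0.62,0.17,0,0,0,-10,-0.52],[0.94,0.21,0,0,0,-15,-0.52]]]' && python3 -c "
from st import *
stat(2)
nom(-265,1.5,2);nom(-268,1.5,2);nom(-271,1.5,2);nom(-274,1.5,2)"
```

```text
clock: 5.7
position: [0.6045, 0.1361, 0.0763]
ee_rot: [-1.81, -2.567, 0.004]
force: [-2.9, -4.6, -1.7]
width: 0.242
t=5.70 pos [0.6045 0.1361 0.0763] phi 111.5 turned~128.6 r 36.8 Ft 4.4 Fr -3.2 Fz -1.7 psi 19.6 j7 0.53 w 22.2 tilt [-0.002 -0.001]
clock: 6.0
position: [0.6135, 0.1386, 0.0761]
ee_rot: [-2.128, -2.309, 0.004]
force: [-3.8, -3.2, -1.2]
width: 0.24
t=6.00 pos [0.6135 0.1386 0.0761] phi 97.0 turned~143.1 r 37.0 Ft 4.1 Fr -2.7 Fz -1.2 psi 4.7 j7 0.32 w 22.0 tilt [-0.003 -0.001]
[[0.10,0.01,0,0,0,-1.5,-0.52],[0.19,0.01,0,0,0,-3.0,-0.52]]
[[0.10,0.00,0,0,0,-1.5,-0.52],[0.19,0.00,0,0,0,-3.0,-0.52]]
[[0.10,-0.00,0,0,0,-1.5,-0.52],[0.19,-0.01,0,0,0,-3.0,-0.52]]
[[0.10,-0.01,0,0,0,-1.5,-0.52],[0.19,-0.02,0,0,0,-3.0,-0.52]]
```

```bash
python3 -m creep '[[[0.10,0.01,0,0,0,-1.5,-0.52],[0.19,0.01,0,0,0,-3,-0.52],[0.29,0.01,0,0,0,-4.5,-0.52],[0.38,0.01,0,0,0,-6,-0.52]]]' && python3 -c "
from st import *
stat(2)" && python3 -m creep '[[[0.10,0,0,0,0,-1.5,-0.52],[0.19,-0.01,0,0,0,-3,-0.52]]]' && python3 -c "
from st import *
stat(2)" && python3 -m creep '[[[0.10,-0.01,0,0,0,-1.5,-0.52],[0.19,-0.02,0,0,0,-3,-0.52]]]' && python3 -c "
from st import *
stat(2)
nom(-277,1.5,2);nom(-280,1.5,2);nom(-283,1.5,2);nom(-286,1.5,2);nom(-289,1.5,2);nom(-292,1.5,2);nom(-295,1.5,2);nom(-298,1.5,2)"
```

```text
clock: 6.4
position: [0.6183, 0.1395, 0.0764]
ee_rot: [-2.242, -2.2, 0.001]
force: [-4.9, -1.6, -3.0]
width: 0.241
t=6.40 pos [0.6183 0.1395 0.0764] phi 89.6 turned~150.5 r 37.6 Ft 4.9 Fr -1.7 Fz -3.0 psi -1.1 j7 0.24 w 22.2 tilt [-0.001  0.   ]
clock: 6.6
position: [0.6205, 0.1394, 0.0765]
ee_rot: [-2.3, -2.14, 0.0]
force: [-4.7, -1.6, -2.4]
width: 0.241
t=6.60 pos [0.6205 0.1394 0.0765] phi 86.2 turned~153.9 r 37.6 Ft 4.5 Fr -1.9 Fz -2.4 psi -4.1 j7 0.19 w 22.1 tilt [-0.001  0.   ]
clock: 6.8
position: [0.6225, 0.1394, 0.0765]
ee_rot: [-2.355, -2.079, 0.0]
force: [-4.9, -2.4, -3.3]
width: 0.237
t=6.80 pos [0.6225 0.1394 0.0765] phi 83.3 turned~156.8 r 37.7 Ft 4.6 Fr -3.0 Fz -3.3 psi -7.1 j7 0.15 w 21.8 tilt [-0.  0.]
[[0.10,-0.01,0,0,0,-1.5,-0.52],[0.19,-0.03,0,0,0,-3.0,-0.52]]
[[0.10,-0.02,0,0,0,-1.5,-0.52],[0.19,-0.04,0,0,0,-3.0,-0.52]]
[[0.09,-0.02,0,0,0,-1.5,-0.52],[0.19,-0.05,0,0,0,-3.0,-0.52]]
[[0.09,-0.03,0,0,0,-1.5,-0.52],[0.18,-0.06,0,0,0,-3.0,-0.52]]
[[0.09,-0.03,0,0,0,-1.5,-0.52],[0.18,-0.07,0,0,0,-3.0,-0.52]]
[[0.09,-0.04,0,0,0,-1.5,-0.52],[0.18,-0.08,0,0,0,-3.0,-0.52]]
[[0.09,-0.04,0,0,0,-1.5,-0.52],[0.17,-0.09,0,0,0,-3.0,-0.52]]
[[0.08,-0.05,0,0,0,-1.5,-0.52],[0.17,-0.10,0,0,0,-3.0,-0.52]]
```

```bash
cat > g.py <<'E'
import sys; from st import *
n=int(sys.argv[1]); lim=float(sys.argv[2]); stat(n)
o=arm.observe(); d=o['position'][:2]-stud[n]; t=np.array([-d[1],d[0]])/np.hypot(*d)
sys.exit(int(o['force'][:2]@t>lim or np.linalg.norm(o['force'])>12))
E
C="python3 -m creep"; G="python3 g.py 2 7.5"
$C '[[[0.10,-0.01,0,0,0,-1.5,-0.52],[0.19,-0.03,0,0,0,-3,-0.52]]]' >/dev/null && $G && $C '[[[0.10,-0.02,0,0,0,-1.5,-0.52],[0.19,-0.04,0,0,0,-3,-0.52]]]' >/dev/null && $G &&  $C '[[[0.09,-0.02,0,0,0,-1.5,-0.52],[0.19,-0.05,0,0,0,-3,-0.52]]]'>/dev/null && $G && $C '[[[0.09,-0.03,0,0,0,-1.5,-0.52],[0.18,-0.06,0,0,0,-3,-0.52]]]' >/dev/null && $G
```

```text
t=7.00 pos [0.6243 0.1391 0.0765] phi 80.4 turned~159.7 r 37.7 Ft 4.7 Fr -1.7 Fz -2.8 psi -10.1 j7 0.11 w 22.2 tilt [-0.001  0.   ]
t=7.20 pos [0.6261 0.1388 0.0764] phi 77.7 turned~162.4 r 37.7 Ft 5.5 Fr -2.4 Fz -3.2 psi -13.1 j7 0.07 w 21.9 tilt [-0.001  0.   ]
t=7.40 pos [0.6276 0.1384 0.0763] phi 75.3 turned~164.8 r 37.6 Ft 7.3 Fr -2.3 Fz -3.3 psi -16.1 j7 0.02 w 22.2 tilt [-0.002  0.   ]
t=7.60 pos [0.6285 0.1379 0.0761] phi 73.8 turned~166.3 r 37.5 Ft 10.3 Fr -4.3 Fz -1.5 psi -19.1 j7 -0.02 w 22.3 tilt [-0.004  0.001]
```

```bash
python3 -m creep '[[[0.09,-0.03,0,0,0,0,-0.52],[0.09,-0.03,0,0,0,0,-0.52]]]' >/dev/null; python3 g.py 2 9
```

```text
t=7.80 pos [0.6289 0.1379 0.0759] phi 73.2 turned~166.9 r 37.6 Ft 11.9 Fr -2.8 Fz -0.5 psi -19.0 j7 -0.02 w 22.4 tilt [-0.005  0.001]
```

Nut 2 is firm: force rose from 4.6 to 11.9 N at about 160° of lever turn. Now I'll back off, lift and rewind on the way to nut 4.

```bash
python3 -m creep '[[[-0.35,0.1,0,0,0,0,-0.52],[-0.7,0.2,0,0,0,0,-0.52],[-0.7,0.2,1.8,0,0,0,-0.52],[-0.7,0.2,3.6,0,0,0,-0.52],[-0.7,0.2,5.4,0,0,0,-0.52]]]' && python3 -m creep '[[[-1,-1,0,0,0,8.2,-0.5],[-2.4,-2.4,0,0,0,16.4,-0.5],[-3.8,-3.8,0,0,0,24.6,-0.5],[-5.2,-5.2,0,0,0,32.8,-0.5],[-6.6,-6.6,0,0,0,41,-0.5]]]' >/dev/null
python3 - <<'E'
from st import *
stat(4)
for n in ("side","top"):
    im=arm.get_image(n)[:,:,::-1]; cv2.imwrite(f"pics/{n}4.png",im)
cv2.imwrite('pics/side4z.png',cv2.resize(cv2.imread('pics/side4.png')[220:350,250:410],(720,585)))
E
```

```text
clock: 8.3
position: [0.6256, 0.1389, 0.1337]
ee_rot: [2.557, 1.822, 0.005]
force: [-0.3, -0.1, 0.8]
width: 0.239
t=8.80 pos [0.5594 0.0722 0.1331] phi 33.8 turned~-148.6 r 90.0 Ft -0.3 Fr 0.1 Fz -0.4 psi 22.3 j7 0.62 w 23.0 tilt [0.004 0.001]
```

View pics/side4z.png

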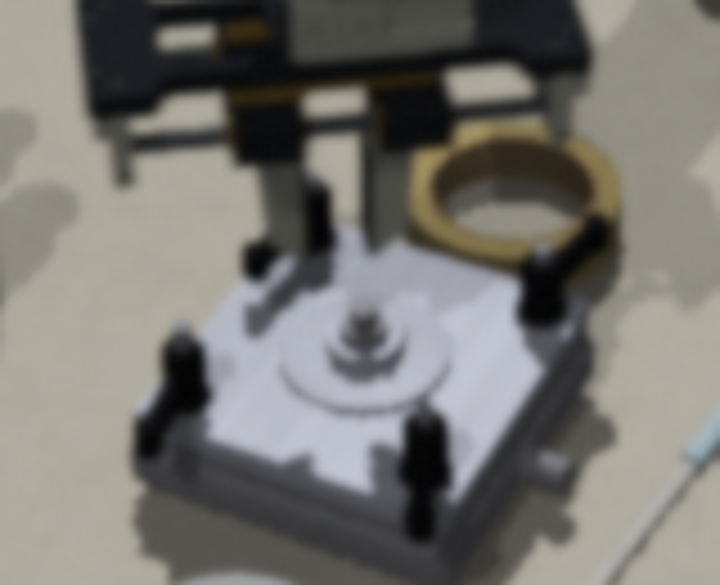

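The view shows lever 2 at zoom (150,440), now pointing left, with the other levers unmoved. On to nut 4.

```bash
python3 -m creep '[[[-1.5,-1.4,0,0,0,8.2,-0.48],[-3,-2.8,0,0,0,16.4,-0.48],[-4.5,-4.2,0,0,0,24.6,-0.48],[-6,-5.6,0,0,0,32.8,-0.48],[-7.5,-7,0,0,0,41,-0.48]]]' >/dev/null;  python3 -m creep '[[[-0.7,-0.6,0,0,0,8.2,-0.48],[-1.4,-1.2,0,0,0,16.4,-0.48],[-1.5,-1.4,-0.5,0,0,24.6,-0.48],[-1.5,-1.4,-1,0,0,32.8,-0.48],[-1.5,-1.4,-1.5,0,0,41,-0.48]]]' >/dev/null;  python3 -m creep '[[[0,0,0,0,0,8.2,-0.48],[0,0,0,0,0,16.4,-0.48],[0,0,0,0,0,24.6,-0.48],[0,0,0,0,0,32.8,-0.48],[0,0,0,0,0,40.7,-0.48]]]' >/dev/null
python3 - <<'E'
from st import *
stat(4); arc(4,[-114.8],37,[145],.077)
cv2.imwrite('pics/side5.png',cv2.resize(arm.get_image('side')[220:350,250:410,::-1],(720,585)))
E
```

```text
t=10.40 pos [ 0.4702 -0.0113  0.1172] phi -113.3 turned~-1.5 r 36.4 Ft -0.8 Fr 0.1 Fz -0.4 psi 144.8 j7 2.54 w 23.7 tilt [ 0.003 -0.   ]
[-0.11,-0.02,-4.02,0,0,0.2],
```

View pics/side5.png

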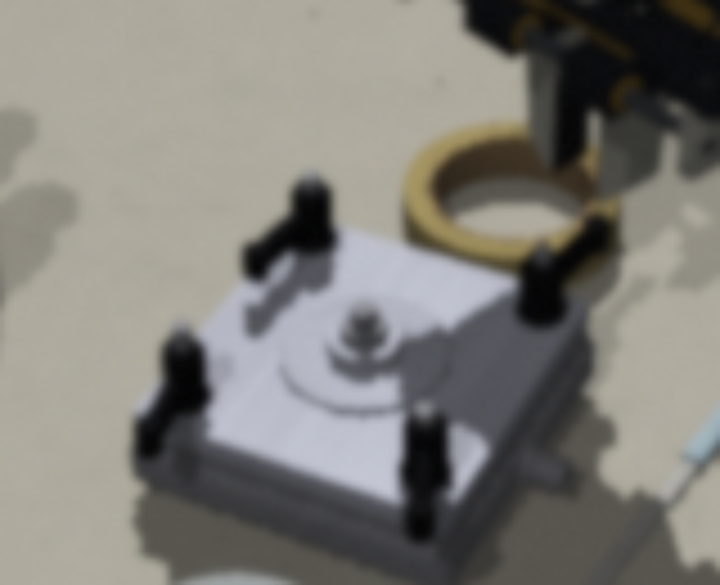

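Jaws are above lever 4's end, at about (600,190) in the zoom.

```bash
python3 -m creep '[[[-0.1,0,-0.8,0,0,0,-0.48],[-0.1,0,-1.6,0,0,0,-0.48],[-0.1,0,-2.4,0,0,0,-0.48],[-0.1,0,-3.2,0,0,0,-0.48],[-0.1,0,-4.1,0,0,0,-0.48]]]' >/dev/null; python3 -c "
from st import *
stat(4); nom(-114.8,2.6,5,rot=0,jaw=-0.48)
for p in (-128,-158,-188,-218,-248): nom(p,6,5,jaw=-0.48)"
```

```text
t=10.95 pos [ 0.467  -0.0109  0.0738] phi -118.0 turned~3.2 r 37.4 Ft -0.4 Fr -0.4 Fz -0.1 psi 144.6 j7 2.55 w 24.0 tilt [-0. -0.]
[[-0.15,0.07,0,0,0,0.0,-0.48],[-0.30,0.15,0,0,0,0.0,-0.48],[-0.44,0.24,0,0,0,0.0,-0.48],[-0.58,0.34,0,0,0,0.0,-0.48],[-0.72,0.44,0,0,0,0.0,-0.48]]
[[-0.29,0.25,0,0,0,-6.0,-0.48],[-0.56,0.54,0,0,0,-12.0,-0.48],[-0.79,0.85,0,0,0,-18.0,-0.48],[-0.99,1.18,0,0,0,-24.0,-0.48],[-1.15,1.53,0,0,0,-30.0,-0.48]]
[[-0.13,0.37,0,0,0,-6.0,-0.48],[-0.21,0.74,0,0,0,-12.0,-0.48],[-0.26,1.13,0,0,0,-18.0,-0.48],[-0.27,1.52,0,0,0,-24.0,-0.48],[-0.23,1.90,0,0,0,-30.0,-0.48]]
[[0.07,0.38,0,0,0,-6.0,-0.48],[0.19,0.75,0,0,0,-12.0,-0.48],[0.34,1.11,0,0,0,-18.0,-0.48],[0.53,1.45,0,0,0,-24.0,-0.48],[0.75,1.76,0,0,0,-30.0,-0.48]]
[[0.25,0.29,0,0,0,-6.0,-0.48],[0.54,0.56,0,0,0,-12.0,-0.48],[0.85,0.79,0,0,0,-18.0,-0.48],[1.18,0.99,0,0,0,-24.0,-0.48],[1.53,1.15,0,0,0,-30.0,-0.48]]
[[0.37,0.13,0,0,0,-6.0,-0.48],[0.74,0.21,0,0,0,-12.0,-0.48],[1.13,0.26,0,0,0,-18.0,-0.48],[1.52,0.27,0,0,0,-24.0,-0.48],[1.90,0.23,0,0,0,-30.0,-0.48]]
```

```bash
C="python3 -m creep"; G="python3 g.py 4 8"
$C '[[[-0.15,0.07,0,0,0,0,-0.48],[-0.3,0.15,0,0,0,0,-0.48],[-0.44,0.24,0,0,0,0,-0.48],[-0.58,0.34,0,0,0,0,-0.48],[-0.66,0.4,0,0,0,-1,-0.48]]]' >/dev/null; $G && $C '[[[-0.29,0.25,0,0,0,-6,-0.48],[-0.56,0.54,0,0,0,-12,-0.48],[-0.79,0.85,0,0,0,-18,-0.48],[-0.99,1.18,0,0,0,-24,-0.48],[-1.15,1.53,0,0,0,-30,-0.48]]]' >/dev/null; $G
```

```text
t=11.45 pos [ 0.4608 -0.0078  0.075 ] phi -128.5 turned~13.7 r 38.1 Ft 5.3 Fr 2.0 Fz -3.2 psi 143.6 j7 2.53 w 23.9 tilt [ 0.001 -0.001]
t=11.95 pos [0.4493 0.0079 0.075 ] phi -158.1 turned~43.3 r 38.0 Ft 3.2 Fr 0.1 Fz -2.7 psi 113.4 j7 2.08 w 23.7 tilt [ 0.001 -0.   ]
```

```bash
C="python3 -m creep"; G="python3 g.py 4 8"
$C '[[[-0.12,0.37,0,0,0,-6,-0.48],[-0.2,0.74,0,0,0,-12,-0.48],[-0.24,1.13,0,0,0,-18,-0.48],[-0.24,1.52,0,0,0,-24,-0.48],[-0.19,1.9,0,0,0,-30,-0.48]]]' >/dev/null; $G && $C '[[[0.07,0.38,0,0,0,-6,-0.48],[0.19,0.75,0,0,0,-12,-0.48],[0.34,1.11,0,0,0,-18,-0.48],[0.53,1.45,0,0,0,-24,-0.48],[0.75,1.76,0,0,0,-30,-0.48]]]' >/dev/null; $G && $C '[[[0.25,0.29,0,0,0,-6,-0.48],[0.54,0.56,0,0,0,-12,-0.48],[0.85,0.79,0,0,0,-18,-0.48],[1.18,0.99,0,0,0,-24,-0.48],[1.53,1.15,0,0,0,-30,-0.48]]]' >/dev/null; $G
python3 -c "
from st import *
for p in (-248,): nom(p,3,5,jaw=-0.48)
for p in range(-263,-310,-3): nom(p,1.5,2,jaw=-0.48)"
```

```text
t=12.45 pos [0.4469 0.0269 0.0749] phi 172.7 turned~72.5 r 38.0 Ft 4.7 Fr -1.0 Fz -2.5 psi 83.4 j7 1.63 w 23.7 tilt [ 0. -0.]
t=12.95 pos [0.4537 0.0445 0.0746] phi 144.0 turned~101.2 r 38.2 Ft 4.4 Fr -1.6 Fz -2.6 psi 53.4 j7 1.20 w 24.3 tilt [-0.001 -0.   ]
t=13.45 pos [0.468  0.0563 0.0743] phi 115.8 turned~129.4 r 38.0 Ft 4.3 Fr -1.6 Fz -3.7 psi 23.4 j7 0.79 w 23.7 tilt [-0.003  0.   ]
[[0.18,0.07,0,0,0,-3.0,-0.48],[0.37,0.13,0,0,0,-6.0,-0.48],[0.55,0.17,0,0,0,-9.0,-0.48],[0.74,0.21,0,0,0,-12.0,-0.48],[0.94,0.24,0,0,0,-15.0,-0.48]]
[[0.10,0.01,0,0,0,-1.5,-0.48],[0.19,0.02,0,0,0,-3.0,-0.48]]
[[0.10,0.01,0,0,0,-1.5,-0.48],[0.19,0.01,0,0,0,-3.0,-0.48]]
[[0.10,0.00,0,0,0,-1.5,-0.48],[0.19,-0.00,0,0,0,-3.0,-0.48]]
[[0.10,-0.00,0,0,0,-1.5,-0.48],[0.19,-0.01,0,0,0,-3.0,-0.48]]
[[0.10,-0.01,0,0,0,-1.5,-0.48],[0.19,-0.02,0,0,0,-3.0,-0.48]]
[[0.10,-0.01,0,0,0,-1.5,-0.48],[0.19,-0.03,0,0,0,-3.0,-0.48]]
[[0.09,-0.02,0,0,0,-1.5,-0.48],[0.19,-0.04,0,0,0,-3.0,-0.48]]
[[0.09,-0.02,0,0,0,-1.5,-0.48],[0.19,-0.05,0,0,0,-3.0,-0.48]]
[[0.09,-0.03,0,0,0,-1.5,-0.48],[0.18,-0.06,0,0,0,-3.0,-0.48]]
[[0.09,-0.03,0,0,0,-1.5,-0.48],[0.18,-0.07,0,0,0,-3.0,-0.48]]
[[0.09,-0.04,0,0,0,-1.5,-0.48],[0.18,-0.08,0,0,0,-3.0,-0.48]]
[[0.09,-0.04,0,0,0,-1.5,-0.48],[0.17,-0.09,0,0,0,-3.0,-0.48]]
[[0.08,-0.05,0,0,0,-1.5,-0.48],[0.17,-0.10,0,0,0,-3.0,-0.48]]
[[0.08,-0.05,0,0,0,-1.5,-0.48],[0.16,-0.11,0,0,0,-3.0,-0.48]]
[[0.08,-0.06,0,0,0,-1.5,-0.48],[0.16,-0.12,0,0,0,-3.0,-0.48]]
[[0.08,-0.06,0,0,0,-1.5,-0.48],[0.15,-0.12,0,0,0,-3.0,-0.48]]
```

```bash
C="python3 -m creep"; G="python3 g.py 4 7.3"
$C '[[[0.18,0.07,0,0,0,-3,-0.48],[0.37,0.12,0,0,0,-6,-0.48],[0.55,0.15,0,0,0,-9,-0.48],[0.74,0.18,0,0,0,-12,-0.48],[0.94,0.2,0,0,0,-15,-0.48]]]' >/dev/null; $G && $C '[[[0.1,0.01,0,0,0,-1.5,-0.48],[0.19,0.02,0,0,0,-3,-0.48],[0.29,0.02,0,0,0,-4.5,-0.48],[0.38,0.02,0,0,0,-6,-0.48]]]' >/dev/null; $G && $C '[[[0.1,0,0,0,0,-1.5,-0.48],[0.19,0,0,0,0,-3,-0.48]]]' >/dev/null; $G && $C '[[[0.1,0,0,0,0,-1.5,-0.48],[0.19,-0.01,0,0,0,-3,-0.48]]]' >/dev/null; $G && $C '[[[0.1,-0.01,0,0,0,-1.5,-0.48],[0.19,-0.02,0,0,0,-3,-0.48]]]' >/dev/null; $G && $C '[[[0.1,-0.01,0,0,0,-1.5,-0.48],[0.19,-0.03,0,0,0,-3,-0.48]]]' >/dev/null; $G
```

```text
t=13.95 pos [0.4766 0.059  0.074 ] phi 102.1 turned~143.1 r 37.8 Ft 5.3 Fr 0.3 Fz -2.9 psi 8.6 j7 0.59 w 24.1 tilt [-0.005  0.001]
t=14.35 pos [0.4807 0.0596 0.074 ] phi 95.8 turned~149.4 r 37.7 Ft 5.1 Fr 1.9 Fz -4.0 psi 2.7 j7 0.51 w 24.0 tilt [-0.004  0.002]
t=14.55 pos [0.4826 0.0597 0.074 ] phi 92.9 turned~152.3 r 37.7 Ft 5.1 Fr 1.6 Fz -4.0 psi -0.3 j7 0.47 w 23.7 tilt [-0.004  0.002]
t=14.75 pos [0.4845 0.0597 0.074 ] phi 90.1 turned~155.1 r 37.6 Ft 5.6 Fr 2.2 Fz -4.1 psi -3.3 j7 0.43 w 23.9 tilt [-0.004  0.002]
t=14.95 pos [0.4864 0.0596 0.074 ] phi 87.2 turned~158.0 r 37.6 Ft 5.8 Fr 1.4 Fz -4.1 psi -6.3 j7 0.40 w 23.7 tilt [-0.004  0.002]
t=15.15 pos [0.4883 0.0595 0.074 ] phi 84.3 turned~160.9 r 37.6 Ft 4.8 Fr 2.3 Fz -4.0 psi -9.3 j7 0.36 w 23.8 tilt [-0.004  0.002]
```

```bash
C="python3 -m creep"; G="python3 g.py 4 7.3"
$C '[[[0.09,-0.02,0,0,0,-1.5,-0.48],[0.19,-0.04,0,0,0,-3,-0.48]]]' >/dev/null; $G && $C '[[[0.09,-0.02,0,0,0,-1.5,-0.48],[0.19,-0.05,0,0,0,-3,-0.48]]]' >/dev/null; $G && $C '[[[0.09,-0.03,0,0,0,-1.5,-0.48],[0.18,-0.06,0,0,0,-3,-0.48]]]' >/dev/null; $G && $C '[[[0.09,-0.03,0,0,0,-1.5,-0.48],[0.18,-0.07,0,0,0,-3,-0.48]]]' >/dev/null; $G && $C '[[[0.09,-0.04,0,0,0,-1.5,-0.48],[0.18,-0.08,0,0,0,-3,-0.48]]]' >/dev/null; $G && $C '[[[0.09,-0.04,0,0,0,-1.5,-0.48],[0.17,-0.09,0,0,0,-3,-0.48]]]' >/dev/null; $G
```

```text
t=15.35 pos [0.4901 0.0593 0.0739] phi 81.5 turned~163.7 r 37.6 Ft 5.2 Fr 2.4 Fz -4.4 psi -12.3 j7 0.32 w 23.7 tilt [-0.005  0.002]
t=15.55 pos [0.492  0.0589 0.0739] phi 78.6 turned~166.6 r 37.6 Ft 6.9 Fr 3.4 Fz -4.3 psi -15.3 j7 0.28 w 23.9 tilt [-0.005  0.003]
t=15.75 pos [0.4931 0.0585 0.0737] phi 76.9 turned~168.3 r 37.4 Ft 8.7 Fr 2.2 Fz -1.6 psi -18.3 j7 0.24 w 24.0 tilt [-0.006  0.003]
t=15.75 pos [0.4931 0.0585 0.0737] phi 76.9 turned~168.3 r 37.4 Ft 8.7 Fr 2.2 Fz -1.6 psi -18.3 j7 0.24 w 24.0 tilt [-0.006  0.003]
t=15.75 pos [0.4931 0.0585 0.0737] phi 76.9 turned~168.3 r 37.4 Ft 8.7 Fr 2.2 Fz -1.6 psi -18.3 j7 0.24 w 24.0 tilt [-0.006  0.003]
t=15.75 pos [0.4931 0.0585 0.0737] phi 76.9 turned~168.3 r 37.4 Ft 8.7 Fr 2.2 Fz -1.6 psi -18.3 j7 0.24 w 24.0 tilt [-0.006  0.003]
```

```bash
python3 -m creep '[[[0.09,-0.03,0,0,0,0,-0.48],[0.18,-0.07,0,0,0,0,-0.48]]]' >/dev/null; python3 g.py 4 9
```

```text
t=15.95 pos [0.494  0.0584 0.0735] phi 75.5 turned~169.7 r 37.6 Ft 13.0 Fr 4.3 Fz 0.4 psi -18.2 j7 0.24 w 23.7 tilt [-0.008  0.004]
```

Nut 4 is firm as well (13 N at about 160°). Next I'll release, lift and move to nut 3, whose lever starts at 69°.

```bash
C="python3 -m creep"; $C '[[[-0.45,0.12,0,0,0,0,-0.48],[-0.85,0.22,0,0,0,0,-0.48],[-0.85,0.22,2,0,0,0,-0.48],[-0.85,0.22,4,0,0,0,-0.48],[-0.85,0.22,6,0,0,0,-0.48]]]'; $C '[[[1,-0.2,0,0,0,8.3,-0.48],[2.5,-0.5,0,0,0,16.6,-0.48],[4,-0.9,0,0,0,24.9,-0.48],[5.5,-1.3,0,0,0,33.2,-0.48],[7,-1.7,0,0,0,41.5,-0.48]]]' >/dev/null;  $C '[[[1.5,-0.4,0,0,0,8.3,-0.48],[3,-0.8,0,0,0,16.6,-0.48],[4,-1,0,0,0,24.9,-0.48],[4.4,-1.1,0,0,0,33.2,-0.48],[4.4,-1.1,0,0,0,41.5,-0.48]]]' >/dev/null;  $C '[[[0,0,0,0,0,8.3,-0.48],[0,0,0,0,0,16.6,-0.48],[0,0,-0.3,0,0,24.9,-0.48],[0,0,-0.7,0,0,33.2,-0.48],[0,0,-1,0,0,41.5,-0.48]]]' >/dev/null
python3 - <<'E'
from st import *
stat(3); arc(3,[69.3],37,[148],.076)
cv2.imwrite('pics/side6.png',cv2.resize(arm.get_image('side')[220:350,250:410,::-1],(720,585)))
E
```

```text
clock: 16.45
position: [0.4901, 0.058, 0.1358]
ee_rot: [2.546, 1.839, 0.002]
force: [0.2, 0.8, -0.3]
width: 0.259
t=17.95 pos [0.6041 0.03   0.1251] phi 69.7 turned~-0.4 r 37.1 Ft -0.1 Fr -1.3 Fz 0.8 psi 106.5 j7 1.96 w 24.0 tilt [0.002 0.   ]
[0.02,-0.02,-4.91,0,0,41.5],
```

View pics/side6.png

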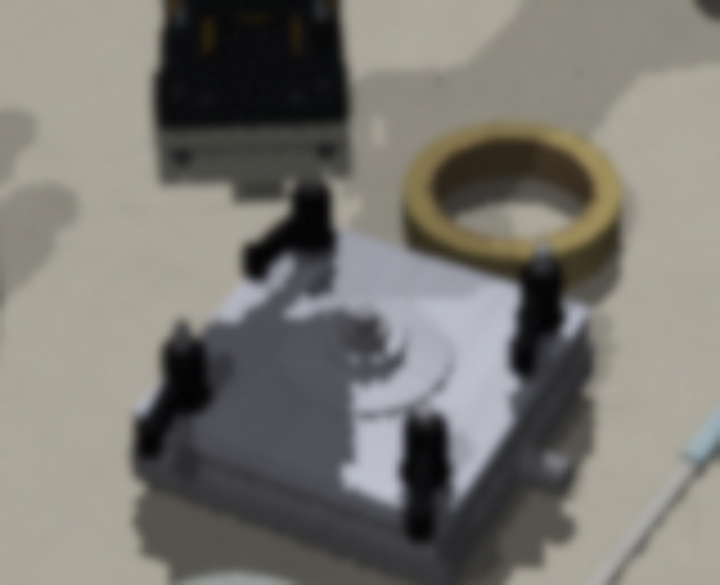

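Lever 4 has turned, with its end at zoom (525,360). Levers 1 and 3 are untouched. The rewind needs another 41°, then I descend.

```bash
C="python3 -m creep"; $C '[[[0,0,0,0,0,8.3,-0.48],[0,0,0,0,0,16.6,-0.48],[0,0,-0.3,0,0,24.9,-0.48],[0,0,-0.7,0,0,33.2,-0.48],[0,0,-1,0,0,41.5,-0.48]]]'
python3 - <<'E'
from st import *
stat(3); arc(3,[69.3],37,[148],.076)
cv2.imwrite('pics/side7.png',cv2.resize(arm.get_image('side')[220:350,250:410,::-1],(720,585)))
cv2.imwrite('pics/top7.png',cv2.resize(arm.get_image('top')[190:320,190:350,::-1],(720,585)))
E
```

```text
clock: 18.5
position: [0.604, 0.03, 0.115]
ee_rot: [-1.518, 2.749, -0.001]
force: [-0.2, 0.2, 0.1]
width: 0.262
t=18.50 pos [0.604 0.03  0.115] phi 69.8 turned~-0.5 r 37.0 Ft 0.3 Fr 0.1 Fz 0.1 psi 147.8 j7 2.56 w 24.1 tilt [0.001 0.   ]
[0.03,-0.01,-3.90,0,0,0.2],
```

View pics/side7.png

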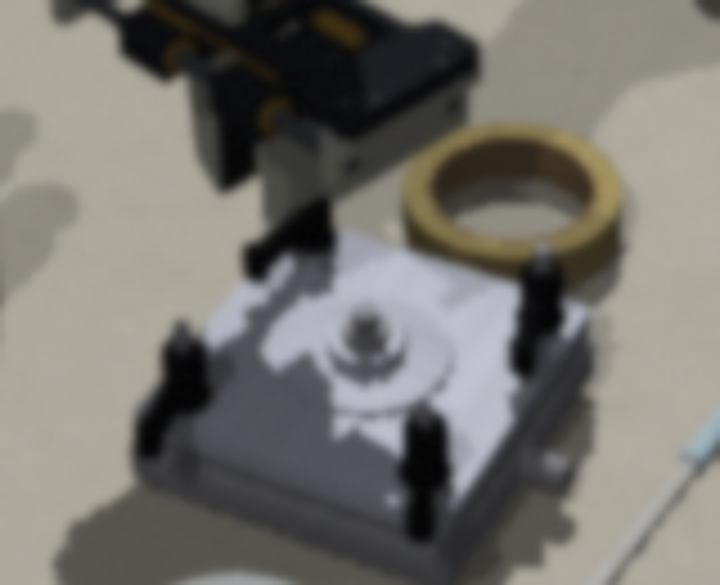

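Jaws are over lever 3, descending.

```bash
C="python3 -m creep"; $C '[[[0,0,-0.8,0,0,0,-0.48],[0,0,-1.6,0,0,0,-0.48],[0,0,-2.4,0,0,0,-0.48],[0,0,-3.2,0,0,0,-0.48],[0,0,-3.9,0,0,0,-0.48]]]' >/dev/null; python3 -c "
from st import *
stat(3); nom(69.3,2.6,5,rot=0,jaw=-0.48)
for p in (56,26,-4,-34): nom(p,6,5,jaw=-0.48)"
```

```text
t=19.10 pos [0.6033 0.0301 0.0746] phi 70.9 turned~-1.6 r 36.8 Ft 0.3 Fr -0.8 Fz -0.1 psi 147.6 j7 2.57 w 24.3 tilt [-0.001 -0.   ]
[[0.16,-0.06,0,0,0,0.0,-0.48],[0.31,-0.13,0,0,0,0.0,-0.48],[0.46,-0.21,0,0,0,0.0,-0.48],[0.60,-0.29,0,0,0,0.0,-0.48],[0.75,-0.38,0,0,0,0.0,-0.48]]
[[0.31,-0.23,0,0,0,-6.0,-0.48],[0.59,-0.50,0,0,0,-12.0,-0.48],[0.85,-0.79,0,0,0,-18.0,-0.48],[1.07,-1.11,0,0,0,-24.0,-0.48],[1.26,-1.45,0,0,0,-30.0,-0.48]]
[[0.15,-0.36,0,0,0,-6.0,-0.48],[0.26,-0.73,0,0,0,-12.0,-0.48],[0.34,-1.11,0,0,0,-18.0,-0.48],[0.37,-1.49,0,0,0,-24.0,-0.48],[0.37,-1.88,0,0,0,-30.0,-0.48]]
[[-0.05,-0.38,0,0,0,-6.0,-0.48],[-0.13,-0.76,0,0,0,-12.0,-0.48],[-0.26,-1.13,0,0,0,-18.0,-0.48],[-0.42,-1.48,0,0,0,-24.0,-0.48],[-0.62,-1.81,0,0,0,-30.0,-0.48]]
[[-0.23,-0.31,0,0,0,-6.0,-0.48],[-0.50,-0.59,0,0,0,-12.0,-0.48],[-0.79,-0.85,0,0,0,-18.0,-0.48],[-1.11,-1.07,0,0,0,-24.0,-0.48],[-1.45,-1.26,0,0,0,-30.0,-0.48]]
```

```bash
C="python3 -m creep"; G="python3 g.py 3 8"
$C '[[[0.16,-0.06,0,0,0,0,-0.48],[0.31,-0.13,0,0,0,0,-0.48],[0.46,-0.21,0,0,0,0,-0.48],[0.6,-0.29,0,0,0,-1,-0.48],[0.75,-0.38,0,0,0,-2,-0.48]]]' >/dev/null; $G && $C '[[[0.31,-0.23,0,0,0,-6,-0.48],[0.59,-0.5,0,0,0,-12,-0.48],[0.85,-0.79,0,0,0,-18,-0.48],[1.07,-1.11,0,0,0,-24,-0.48],[1.26,-1.45,0,0,0,-30,-0.48]]]' >/dev/null; $G && $C '[[[0.15,-0.36,0,0,0,-6,-0.48],[0.26,-0.73,0,0,0,-12,-0.48],[0.34,-1.11,0,0,0,-18,-0.48],[0.37,-1.49,0,0,0,-24,-0.48],[0.37,-1.88,0,0,0,-30,-0.48]]]' >/dev/null; $G
```

```text
t=19.60 pos [0.6109 0.0265 0.0759] phi 57.9 turned~11.4 r 36.9 Ft 3.6 Fr 0.3 Fz 2.5 psi 145.6 j7 2.55 w 24.1 tilt [-0.001  0.001]
t=20.10 pos [0.6232 0.0133 0.0756] phi 29.5 turned~39.8 r 36.7 Ft 4.7 Fr 0.6 Fz -0.8 psi 115.5 j7 2.16 w 23.9 tilt [-0.001  0.002]
t=20.60 pos [ 0.6278 -0.0049  0.0754] phi -0.2 turned~69.5 r 36.5 Ft 5.2 Fr 2.0 Fz -4.4 psi 85.5 j7 1.77 w 23.8 tilt [0.    0.002]
```

```bash
C="python3 -m creep"; G="python3 g.py 3 8"
$C '[[[-0.04,-0.38,0,0,0,-6,-0.48],[-0.11,-0.76,0,0,0,-12,-0.48],[-0.24,-1.13,0,0,0,-18,-0.48],[-0.4,-1.48,0,0,0,-24,-0.48],[-0.59,-1.82,0,0,0,-30,-0.48]]]' >/dev/null; $G && $C '[[[-0.23,-0.31,0,0,0,-6,-0.48],[-0.5,-0.61,0,0,0,-12,-0.48],[-0.79,-0.88,0,0,0,-18,-0.48],[-1.11,-1.11,0,0,0,-24,-0.48],[-1.45,-1.31,0,0,0,-30,-0.48]]]' >/dev/null; $G
python3 -c "
from st import *
for p in (-64,): nom(p,3,5,jaw=-0.48)
for p in range(-79,-127,-3): nom(p,1.5,2,jaw=-0.48)"
```

```text
t=21.10 pos [ 0.6225 -0.0236  0.0757] phi -31.1 turned~100.4 r 36.6 Ft 5.2 Fr 1.5 Fz -5.1 psi 55.5 j7 1.38 w 23.9 tilt [0.002 0.002]
t=21.60 pos [ 0.6083 -0.0374  0.0759] phi -62.4 turned~131.7 r 36.8 Ft 4.0 Fr -0.2 Fz -4.1 psi 25.5 j7 1.00 w 23.9 tilt [0.003 0.001]
[[-0.18,-0.08,0,0,0,-3.0,-0.48],[-0.36,-0.15,0,0,0,-6.0,-0.48],[-0.54,-0.21,0,0,0,-9.0,-0.48],[-0.73,-0.26,0,0,0,-12.0,-0.48],[-0.92,-0.31,0,0,0,-15.0,-0.48]]
[[-0.10,-0.02,0,0,0,-1.5,-0.48],[-0.19,-0.03,0,0,0,-3.0,-0.48]]
[[-0.10,-0.01,0,0,0,-1.5,-0.48],[-0.19,-0.02,0,0,0,-3.0,-0.48]]
[[-0.10,-0.01,0,0,0,-1.5,-0.48],[-0.19,-0.01,0,0,0,-3.0,-0.48]]
[[-0.10,-0.00,0,0,0,-1.5,-0.48],[-0.19,-0.00,0,0,0,-3.0,-0.48]]
[[-0.10,0.00,0,0,0,-1.5,-0.48],[-0.19,0.01,0,0,0,-3.0,-0.48]]
[[-0.10,0.01,0,0,0,-1.5,-0.48],[-0.19,0.02,0,0,0,-3.0,-0.48]]
[[-0.10,0.01,0,0,0,-1.5,-0.48],[-0.19,0.03,0,0,0,-3.0,-0.48]]
[[-0.10,0.02,0,0,0,-1.5,-0.48],[-0.19,0.04,0,0,0,-3.0,-0.48]]
[[-0.09,0.02,0,0,0,-1.5,-0.48],[-0.19,0.05,0,0,0,-3.0,-0.48]]
[[-0.09,0.03,0,0,0,-1.5,-0.48],[-0.18,0.06,0,0,0,-3.0,-0.48]]
[[-0.09,0.03,0,0,0,-1.5,-0.48],[-0.18,0.07,0,0,0,-3.0,-0.48]]
[[-0.09,0.04,0,0,0,-1.5,-0.48],[-0.18,0.08,0,0,0,-3.0,-0.48]]
[[-0.09,0.04,0,0,0,-1.5,-0.48],[-0.17,0.09,0,0,0,-3.0,-0.48]]
[[-0.08,0.05,0,0,0,-1.5,-0.48],[-0.17,0.10,0,0,0,-3.0,-0.48]]
[[-0.08,0.05,0,0,0,-1.5,-0.48],[-0.16,0.10,0,0,0,-3.0,-0.48]]
[[-0.08,0.06,0,0,0,-1.5,-0.48],[-0.16,0.11,0,0,0,-3.0,-0.48]]
```

```bash
C="python3 -m creep"; G="python3 g.py 3 7.3"
$C '[[[-0.18,-0.08,0,0,0,-3,-0.48],[-0.36,-0.15,0,0,0,-6,-0.48],[-0.54,-0.21,-0.05,0,0,-9,-0.48],[-0.73,-0.26,-0.1,0,0,-12,-0.48],[-0.92,-0.31,-0.1,0,0,-15,-0.48]]]' >/dev/null; $G && $C '[[[-0.1,-0.02,0,0,0,-1.5,-0.48],[-0.19,-0.03,0,0,0,-3,-0.48],[-0.29,-0.04,0,0,0,-4.5,-0.48],[-0.38,-0.05,0,0,0,-6,-0.48]]]' >/dev/null; $G && $C '[[[-0.1,0,0,0,0,-1.5,-0.48],[-0.19,-0.01,0,0,0,-3,-0.48]]]' >/dev/null; $G && $C '[[[-0.1,0,0,0,0,-1.5,-0.48],[-0.19,0,0,0,0,-3,-0.48]]]' >/dev/null; $G && $C '[[[-0.1,0,0,0,0,-1.5,-0.48],[-0.19,0.01,0,0,0,-3,-0.48]]]' >/dev/null; $G && $C '[[[-0.1,0.01,0,0,0,-1.5,-0.48],[-0.19,0.02,0,0,0,-3,-0.48]]]' >/dev/null; $G
```

```text
t=22.10 pos [ 0.5994 -0.0408  0.0752] phi -77.2 turned~146.5 r 37.0 Ft 4.6 Fr -0.9 Fz -0.6 psi 10.6 j7 0.80 w 23.5 tilt [0.003 0.   ]
t=22.50 pos [ 0.5943 -0.042   0.0749] phi -85.3 turned~154.6 r 37.4 Ft 4.2 Fr -0.3 Fz -0.8 psi 4.6 j7 0.72 w 24.1 tilt [ 0.001 -0.   ]
t=22.70 pos [ 0.5922 -0.0421  0.0748] phi -88.5 turned~157.8 r 37.4 Ft 5.6 Fr -0.4 Fz -0.6 psi 1.6 j7 0.68 w 24.0 tilt [ 0.001 -0.   ]
t=22.90 pos [ 0.5902 -0.0421  0.0747] phi -91.5 turned~160.8 r 37.4 Ft 4.7 Fr -0.7 Fz -0.4 psi -1.4 j7 0.64 w 23.8 tilt [ 0. -0.]
t=23.10 pos [ 0.5888 -0.0419  0.0748] phi -93.7 turned~163.0 r 37.3 Ft 7.4 Fr -1.9 Fz -1.6 psi -4.4 j7 0.60 w 23.8 tilt [ 0.001 -0.   ]
t=23.10 pos [ 0.5888 -0.0419  0.0748] phi -93.7 turned~163.0 r 37.3 Ft 7.4 Fr -1.9 Fz -1.6 psi -4.4 j7 0.60 w 23.8 tilt [ 0.001 -0.   ]
```

```bash
C="python3 -m creep"; G="python3 g.py 3 10.5"
$C '[[[-0.1,0.01,0,0,0,-1.5,-0.48],[-0.15,0.015,0,0,0,-2.5,-0.48]]]' >/dev/null; $G && $C '[[[-0.08,0.01,0,0,0,0,-0.48],[-0.15,0.02,0,0,0,0,-0.48]]]' >/dev/null; $G
```

```text
t=23.30 pos [ 0.5881 -0.0416  0.075 ] phi -94.9 turned~164.2 r 36.9 Ft 8.4 Fr -2.2 Fz -2.7 psi -6.9 j7 0.56 w 23.9 tilt [ 0.003 -0.   ]
t=23.50 pos [ 0.5873 -0.0416  0.0752] phi -96.1 turned~165.4 r 37.0 Ft 10.7 Fr -1.9 Fz -3.2 psi -6.8 j7 0.57 w 24.2 tilt [ 0.004 -0.001]
```

```bash
C="python3 -m creep"; G="python3 g.py 3 10.5"
$C '[[[-0.08,0.01,0,0,0,0,-0.48],[-0.12,0.02,0,0,0,0,-0.48]]]' >/dev/null; $G
```

```text
t=23.70 pos [ 0.5867 -0.0416  0.0753] phi -97.0 turned~166.3 r 37.1 Ft 13.4 Fr -1.2 Fz -4.5 psi -6.8 j7 0.57 w 23.9 tilt [ 0.005 -0.001]
```

Nut 3 is firm (13.4 N at about 157°). Last is nut 1: release, lift and rewind.

```bash
C="python3 -m creep"; $C '[[[0.45,-0.05,0,0,0,0,-0.48],[0.9,-0.1,0,0,0,0,-0.48],[0.9,-0.1,2,0,0,0,-0.48],[0.9,-0.1,4,0,0,0,-0.48],[0.9,-0.1,6,0,0,0,-0.48]]]'; $C '[[[-0.5,1.2,0,0,0,8.4,-0.3],[-1.1,2.5,0,0,0,16.8,-0.3],[-1.7,3.8,0,0,0,25.2,-0.3],[-2.3,5.1,0,0,0,33.6,-0.3],[-2.9,6.4,0,0,0,42,-0.3]]]' >/dev/null;  $C '[[[-0.6,1.4,0,0,0,8.4,-0.3],[-1.2,2.8,0,0,0,16.8,-0.3],[-1.8,4.2,0,0,0,25.2,-0.3],[-2.4,5.6,0,0,0,33.6,-0.3],[-3,7,0,0,0,42,-0.3]]]' >/dev/null;  $C '[[[-0.6,1.4,0,0,0,8.4,-0.3],[-1.2,2.8,0,0,0,16.8,-0.3],[-1.8,4.2,0,0,0,25.2,-0.3],[-2.4,5.6,0,0,0,33.6,-0.3],[-3,7,0,0,0,42,-0.3]]]' >/dev/null
python3 - <<'E'
from st import *
stat(1); arc(1,[99.2],38,[163],.075)
cv2.imwrite('pics/side8.png',cv2.resize(arm.get_image('side')[220:350,250:410,::-1],(720,585)))
E
```

```text
clock: 24.2
position: [0.5913, -0.043, 0.1347]
ee_rot: [-2.35, -2.082, 0.004]
force: [1.3, 0.0, 0.6]
width: 0.259
t=25.70 pos [0.5024 0.1608 0.1341] phi 105.6 turned~-6.4 r 33.3 Ft -0.7 Fr 0.7 Fz 0.4 psi 119.5 j7 1.91 w 32.6 tilt [-0.003 -0.002]
[0.29,0.55,-5.91,0,0,43.5],
```

View pics/side8.png

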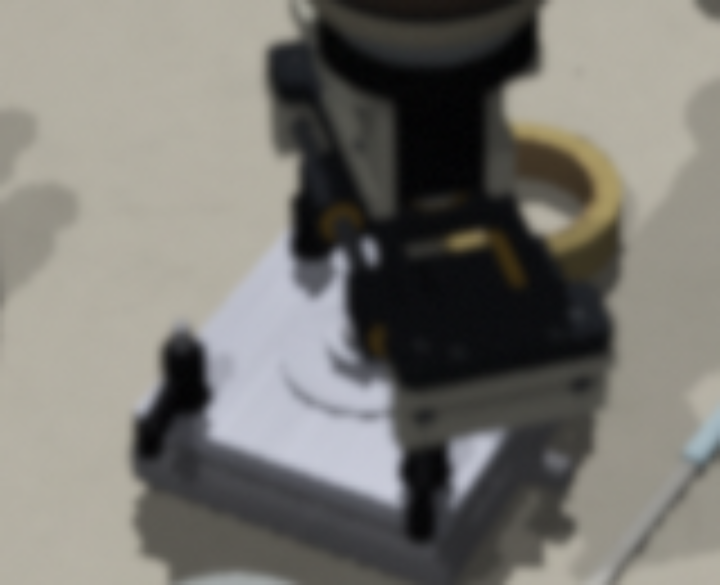

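Lever 1 is still at its start, zoom (420,520), below the gripper. I'll finish the rewind above it.

```bash
C="python3 -m creep"; $C '[[[0.1,0.2,0,0,0,8.4,-0.3],[0.2,0.4,-0.4,0,0,16.8,-0.3],[0.3,0.55,-0.9,0,0,25.2,-0.3],[0.3,0.55,-1.4,0,0,33.6,-0.3],[0.3,0.55,-1.9,0,0,42,-0.3]]]' >/dev/null; $C '[[[0,0,0,0,0,1.5,-0.3]]]'>/dev/null
python3 - <<'E'
from st import *
stat(1); arc(1,[99.2],38,[163],.075)
cv2.imwrite('pics/side9.png',cv2.resize(arm.get_image('side')[220:350,250:410,::-1],(720,585)))
E
```

```text
t=26.35 pos [0.506  0.1654 0.1146] phi 98.4 turned~0.8 r 37.0 Ft 0.5 Fr -0.4 Fz 0.3 psi 162.6 j7 2.55 w 32.4 tilt [-0.003 -0.002]
[-0.07,0.09,-3.96,0,0,0.4],
```

View pics/side9.png

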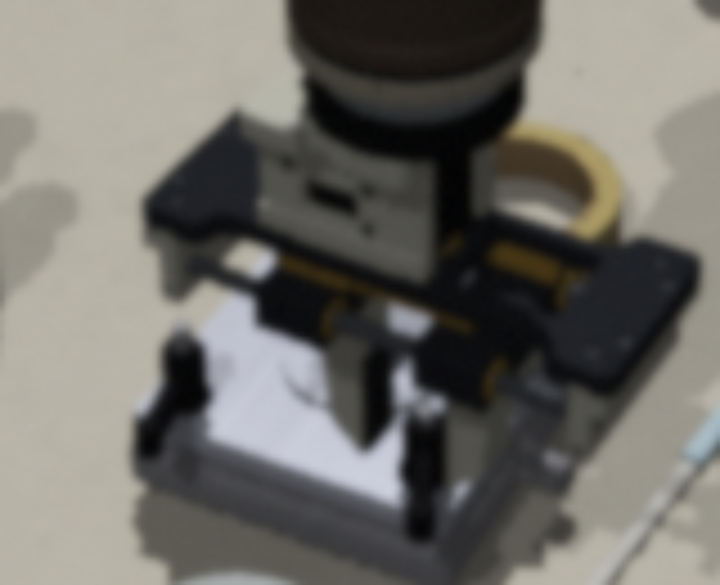

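```bash
C="python3 -m creep"; $C '[[[-0.05,0.05,-0.8,0,0,0,-0.3],[-0.05,0.05,-1.6,0,0,0,-0.3],[-0.05,0.05,-2.4,0,0,0,-0.3],[-0.05,0.05,-3.2,0,0,0,-0.3],[-0.05,0.05,-3.9,0,0,0,-0.3]]]' ; python3 -c "
from st import *
stat(1); nom(99.2,3,5,r=38,rot=0,jaw=-0.3);nom(84.2,3,5,r=38,rot=0.6,jaw=-0.4)
for p in (69,39,9,-21): nom(p,6,5,r=37.5,jaw=-0.565)
cv2.imwrite('pics/side10.png',cv2.resize(arm.get_image('side')[220:350,250:410,::-1],(720,585)))"
```

```text
clock: 26.9
position: [0.5062, 0.1675, 0.0757]
ee_rot: [1.861, -2.53, -0.0]
force: [-0.7, -0.2, -0.1]
width: 0.348
t=26.90 pos [0.5062 0.1675 0.0757] phi 97.6 turned~1.6 r 39.1 Ft 0.7 Fr -0.1 Fz -0.1 psi 162.7 j7 2.56 w 32.0 tilt [-0.001 -0.   ]
[[0.20,0.03,0,0,0,0.0,-0.3],[0.40,0.04,0,0,0,0.0,-0.3],[0.59,0.05,0,0,0,0.0,-0.3],[0.79,0.04,0,0,0,0.0,-0.3],[0.99,0.03,0,0,0,0.0,-0.3]]
[[0.20,-0.03,0,0,0,-0.6,-0.4],[0.39,-0.06,0,0,0,-1.2,-0.4],[0.59,-0.11,0,0,0,-1.8,-0.4],[0.78,-0.16,0,0,0,-2.4,-0.4],[0.97,-0.23,0,0,0,-3.0,-0.4]]
[[0.36,-0.16,0,0,0,-6.0,-0.565],[0.70,-0.36,0,0,0,-12.0,-0.565],[1.02,-0.59,0,0,0,-18.0,-0.565],[1.31,-0.85,0,0,0,-24.0,-0.565],[1.57,-1.14,0,0,0,-30.0,-0.565]]
[[0.23,-0.32,0,0,0,-6.0,-0.565],[0.43,-0.66,0,0,0,-12.0,-0.565],[0.59,-1.02,0,0,0,-18.0,-0.565],[0.71,-1.39,0,0,0,-24.0,-0.565],[0.79,-1.77,0,0,0,-30.0,-0.565]]
[[0.04,-0.39,0,0,0,-6.0,-0.565],[0.04,-0.78,0,0,0,-12.0,-0.565],[0.00,-1.17,0,0,0,-18.0,-0.565],[-0.08,-1.56,0,0,0,-24.0,-0.565],[-0.20,-1.93,0,0,0,-30.0,-0.565]]
[[-0.16,-0.36,0,0,0,-6.0,-0.565],[-0.36,-0.70,0,0,0,-12.0,-0.565],[-0.59,-1.02,0,0,0,-18.0,-0.565],[-0.85,-1.31,0,0,0,-24.0,-0.565],[-1.14,-1.57,0,0,0,-30.0,-0.565]]
```

View pics/side10.png

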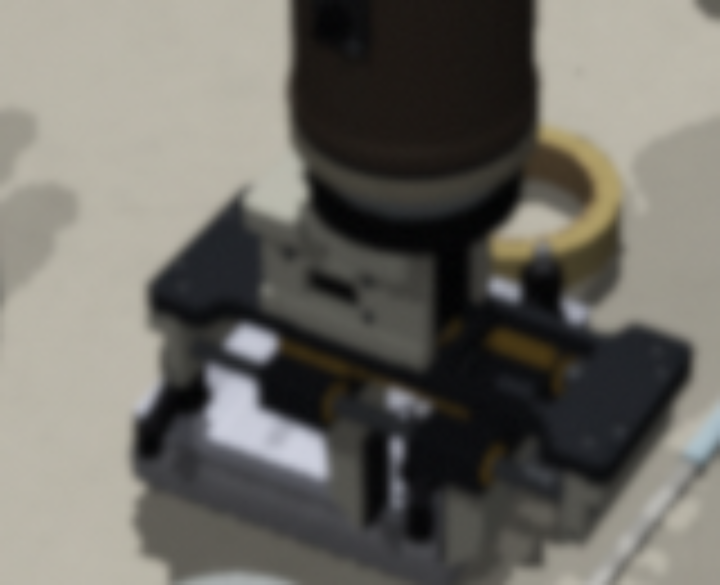

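The fingers straddle lever 1, its end at (420,515). Turning.

```bash
C="python3 -m creep"; G="python3 g.py 1 8"
$C '[[[0.2,0,0,0,0,0,-0.3],[0.4,0,0,0,0,0,-0.3],[0.59,0,0,0,0,0,-0.3],[0.79,-0.01,0,0,0,0,-0.3],[0.99,-0.03,0,0,0,0,-0.3]]]' >/dev/null; $G && $C '[[[0.2,-0.03,0,0,0,-0.6,-0.4],[0.39,-0.06,0,0,0,-1.2,-0.4],[0.59,-0.11,0,0,0,-1.8,-0.4],[0.78,-0.16,0,0,0,-2.4,-0.4],[0.97,-0.23,0,0,0,-3,-0.4]]]' >/dev/null; $G
```

```text
t=27.45 pos [0.5163 0.1676 0.0768] phi 82.8 turned~16.4 r 39.1 Ft 4.3 Fr 1.5 Fz 2.8 psi 162.7 j7 2.57 w 32.2 tilt [-0.001  0.001]
t=27.95 pos [0.525  0.1673 0.0766] phi 70.5 turned~28.7 r 40.9 Ft 5.9 Fr 6.5 Fz 0.9 psi 159.8 j7 2.54 w 27.6 tilt [-0.002  0.002]
```

```bash
python3 -c "
from st import *
stat(1); arc(1,[64.5,58.5,52.5,46.5,40.5],38,[154,148,142,136,130])"
```

```text
t=27.95 pos [0.525  0.1673 0.0766] phi 70.5 turned~28.7 r 40.9 Ft 5.9 Fr 6.5 Fz 0.9 psi 159.8 j7 2.54 w 27.6 tilt [-0.002  0.002]
[0.27,-0.43,0.00,0,0,-5.8],[0.62,-0.62,0.00,0,0,-11.8],[0.95,-0.85,0.00,0,0,-17.8],[1.25,-1.10,0.00,0,0,-23.8],[1.52,-1.39,0.00,0,0,-29.8],
```

```bash
C="python3 -m creep"; G="python3 g.py 1 8"
$C '[[[0.28,-0.3,0,0,0,-6,-0.42],[0.62,-0.6,0,0,0,-12,-0.44],[0.95,-0.85,0,0,0,-18,-0.47],[1.25,-1.1,0,0,0,-24,-0.5],[1.52,-1.39,0,0,0,-30,-0.53]]]' >/dev/null; $G
python3 -c "
from st import *
p,r,s=stat(1); arc(1,[p-6*i for i in range(1,6)],37.5,[p+90-6*i for i in range(1,6)])"
```

```text
t=28.45 pos [0.541  0.1534 0.0765] phi 39.8 turned~59.4 r 38.6 Ft 6.2 Fr 4.0 Fz -3.6 psi 129.5 j7 2.16 w 21.9 tilt [-0.001  0.002]
t=28.45 pos [0.541  0.1534 0.0765] phi 39.8 turned~59.4 r 38.6 Ft 6.2 Fr 4.0 Fz -3.6 psi 129.5 j7 2.16 w 21.9 tilt [-0.001  0.002]
[0.15,-0.38,0.00,0,0,-5.7],[0.35,-0.72,0.00,0,0,-11.7],[0.52,-1.08,0.00,0,0,-17.7],[0.65,-1.45,0.00,0,0,-23.7],[0.73,-1.83,0.00,0,0,-29.7],
```

```bash
C="python3 -m creep"; G="python3 g.py 1 8"
$C '[[[0.15,-0.36,0,0,0,-6,-0.54],[0.35,-0.72,0,0,0,-12,-0.56],[0.52,-1.08,0,0,0,-18,-0.56],[0.65,-1.45,0,0,0,-24,-0.56],[0.73,-1.83,0,0,0,-30,-0.56]]]' >/dev/null; $G
python3 -c "
from st import *
p,r,s=stat(1); arc(1,[p-6*i for i in range(1,6)],37,[p+90-6*i for i in range(1,6)])"
```

```text
t=28.95 pos [0.549  0.1346 0.0766] phi 8.8 turned~90.4 r 38.0 Ft 5.0 Fr 1.9 Fz -4.7 psi 99.5 j7 1.78 w 20.3 tilt [0.001 0.002]
t=28.95 pos [0.549  0.1346 0.0766] phi 8.8 turned~90.4 r 38.0 Ft 5.0 Fr 1.9 Fz -4.7 psi 99.5 j7 1.78 w 20.3 tilt [0.001 0.002]
[-0.06,-0.40,0.00,0,0,-6.7],[-0.06,-0.79,0.00,0,0,-12.7],[-0.11,-1.17,0.00,0,0,-18.7],[-0.19,-1.55,0.00,0,0,-24.7],[-0.31,-1.92,0.00,0,0,-30.7],
```

```bash
C="python3 -m creep"; G="python3 g.py 1 8"
$C '[[[-0.05,-0.4,0,0,0,-6,-0.56],[-0.06,-0.79,0,0,0,-12,-0.56],[-0.11,-1.17,0,0,0,-18,-0.56]]]' >/dev/null; $G && $C '[[[-0.1,-0.38,0,0,0,-6,-0.56],[-0.23,-0.74,0,0,0,-12,-0.56]]]' >/dev/null; $G
python3 -c "
from st import *
p,r,s=stat(1); arc(1,[p-4*i for i in range(1,6)],37,[p+90-4*i for i in range(1,6)])"
```

```text
t=29.25 pos [0.5485 0.1226 0.0768] phi -9.3 turned~108.5 r 37.6 Ft 4.7 Fr 1.4 Fz -4.3 psi 81.5 j7 1.56 w 20.1 tilt [0.002 0.002]
t=29.45 pos [0.5463 0.115  0.0768] phi -21.4 turned~120.6 r 37.6 Ft 4.7 Fr 0.2 Fz -3.5 psi 69.5 j7 1.41 w 20.3 tilt [0.002 0.001]
t=29.45 pos [0.5463 0.115  0.0768] phi -21.4 turned~120.6 r 37.6 Ft 4.7 Fr 0.2 Fz -3.5 psi 69.5 j7 1.41 w 20.3 tilt [0.002 0.001]
[-0.15,-0.22,0.00,0,0,-4.9],[-0.27,-0.45,0.00,0,0,-8.9],[-0.41,-0.67,0.00,0,0,-12.9],[-0.56,-0.88,0.00,0,0,-16.9],[-0.72,-1.08,0.00,0,0,-20.9],
```

```bash
C="python3 -m creep"; G="python3 g.py 1 7.5"
$C '[[[-0.12,-0.24,0,0,0,-4,-0.56],[-0.26,-0.46,0,0,0,-8,-0.56],[-0.4,-0.68,-0.05,0,0,-12,-0.56],[-0.56,-0.88,-0.1,0,0,-16,-0.56],[-0.72,-1.08,-0.1,0,0,-20,-0.56]]]' >/dev/null; $G && python3 -c "
from st import *
nom(-43,2,4,jaw=-0.56)
for p in range(-51,-99,-3): nom(p,1.5,2,jaw=-0.56)"
```

```text
t=29.95 pos [0.5396 0.1038 0.0761] phi -41.4 turned~140.6 r 37.7 Ft 4.1 Fr 0.1 Fz -0.9 psi 49.6 j7 1.16 w 20.3 tilt [0.003 0.001]
[[-0.09,-0.09,0,0,0,-2.0,-0.56],[-0.18,-0.18,0,0,0,-4.0,-0.56],[-0.28,-0.27,0,0,0,-6.0,-0.56],[-0.38,-0.35,0,0,0,-8.0,-0.56]]
[[-0.08,-0.06,0,0,0,-1.5,-0.56],[-0.15,-0.12,0,0,0,-3.0,-0.56]]
[[-0.08,-0.06,0,0,0,-1.5,-0.56],[-0.16,-0.11,0,0,0,-3.0,-0.56]]
[[-0.08,-0.05,0,0,0,-1.5,-0.56],[-0.17,-0.10,0,0,0,-3.0,-0.56]]
[[-0.08,-0.05,0,0,0,-1.5,-0.56],[-0.17,-0.09,0,0,0,-3.0,-0.56]]
[[-0.09,-0.04,0,0,0,-1.5,-0.56],[-0.17,-0.08,0,0,0,-3.0,-0.56]]
[[-0.09,-0.04,0,0,0,-1.5,-0.56],[-0.18,-0.07,0,0,0,-3.0,-0.56]]
[[-0.09,-0.03,0,0,0,-1.5,-0.56],[-0.18,-0.06,0,0,0,-3.0,-0.56]]
[[-0.09,-0.03,0,0,0,-1.5,-0.56],[-0.19,-0.06,0,0,0,-3.0,-0.56]]
[[-0.09,-0.02,0,0,0,-1.5,-0.56],[-0.19,-0.05,0,0,0,-3.0,-0.56]]
[[-0.10,-0.02,0,0,0,-1.5,-0.56],[-0.19,-0.04,0,0,0,-3.0,-0.56]]
[[-0.10,-0.01,0,0,0,-1.5,-0.56],[-0.19,-0.03,0,0,0,-3.0,-0.56]]
[[-0.10,-0.01,0,0,0,-1.5,-0.56],[-0.19,-0.02,0,0,0,-3.0,-0.56]]
[[-0.10,-0.00,0,0,0,-1.5,-0.56],[-0.19,-0.01,0,0,0,-3.0,-0.56]]
[[-0.10,0.00,0,0,0,-1.5,-0.56],[-0.19,0.01,0,0,0,-3.0,-0.56]]
[[-0.10,0.01,0,0,0,-1.5,-0.56],[-0.19,0.02,0,0,0,-3.0,-0.56]]
[[-0.10,0.01,0,0,0,-1.5,-0.56],[-0.19,0.03,0,0,0,-3.0,-0.56]]
```

```bash
C="python3 -m creep"; G="python3 g.py 1 7.3"
$C '[[[-0.09,-0.09,0,0,0,-2,-0.56],[-0.18,-0.18,0,0,0,-4,-0.56],[-0.28,-0.27,0,0,0,-6,-0.56],[-0.38,-0.35,0,0,0,-8,-0.56]]]' >/dev/null; $G && $C '[[[-0.08,-0.06,0,0,0,-1.5,-0.56],[-0.15,-0.12,0,0,0,-3,-0.56]]]' >/dev/null; $G && $C '[[[-0.08,-0.06,0,0,0,-1.5,-0.56],[-0.16,-0.11,0,0,0,-3,-0.56]]]' >/dev/null; $G && $C '[[[-0.08,-0.05,0,0,0,-1.5,-0.56],[-0.17,-0.1,0,0,0,-3,-0.56]]]' >/dev/null; $G && $C '[[[-0.08,-0.05,0,0,0,-1.5,-0.56],[-0.17,-0.09,0,0,0,-3,-0.56]]]' >/dev/null; $G && $C '[[[-0.09,-0.04,0,0,0,-1.5,-0.56],[-0.17,-0.08,0,0,0,-3,-0.56]]]' >/dev/null; $G
```

```text
t=30.35 pos [0.5353 0.0996 0.076 ] phi -50.6 turned~149.8 r 37.8 Ft 4.9 Fr 0.6 Fz -1.5 psi 41.6 j7 1.06 w 20.6 tilt [0.002 0.   ]
t=30.55 pos [0.5338 0.0983 0.076 ] phi -53.7 turned~152.9 r 37.8 Ft 4.6 Fr 1.3 Fz -1.7 psi 38.7 j7 1.02 w 20.4 tilt [0.002 0.   ]
t=30.75 pos [0.532  0.0971 0.0759] phi -56.9 turned~156.1 r 37.8 Ft 4.6 Fr 1.4 Fz -1.8 psi 35.6 j7 0.98 w 20.0 tilt [ 0.002 -0.   ]
t=30.95 pos [0.5302 0.096  0.0759] phi -60.1 turned~159.3 r 37.8 Ft 5.0 Fr 1.3 Fz -2.4 psi 32.6 j7 0.94 w 20.1 tilt [ 0.002 -0.   ]
t=31.15 pos [0.5284 0.095  0.0758] phi -63.2 turned~162.4 r 37.8 Ft 4.2 Fr 1.5 Fz -2.8 psi 29.6 j7 0.90 w 20.2 tilt [ 0.001 -0.   ]
t=31.35 pos [0.5266 0.0941 0.0758] phi -66.3 turned~165.5 r 37.8 Ft 4.3 Fr 0.5 Fz -4.2 psi 26.6 j7 0.86 w 20.6 tilt [ 0.001 -0.   ]
```

```bash
C="python3 -m creep"; G="python3 g.py 1 7.3"
$C '[[[-0.09,-0.04,0,0,0,-1.5,-0.56],[-0.18,-0.07,0,0,0,-3,-0.56]]]' >/dev/null; $G && $C '[[[-0.09,-0.03,0,0,0,-1.5,-0.56],[-0.18,-0.06,0,0,0,-3,-0.56]]]' >/dev/null; $G && $C '[[[-0.09,-0.03,0,0,0,-1.5,-0.56],[-0.19,-0.06,0,0,0,-3,-0.56]]]' >/dev/null; $G && $C '[[[-0.09,-0.02,0,0,0,-1.5,-0.56],[-0.19,-0.05,0,0,0,-3,-0.56]]]' >/dev/null; $G && $C '[[[-0.1,-0.02,0,0,0,-1.5,-0.56],[-0.19,-0.04,0,0,0,-3,-0.56]]]' >/dev/null; $G && $C '[[[-0.1,-0.01,0,0,0,-1.5,-0.56],[-0.19,-0.03,0,0,0,-3,-0.56]]]' >/dev/null; $G
```

```text
t=31.55 pos [0.5247 0.0934 0.0757] phi -69.3 turned~168.5 r 37.8 Ft 5.0 Fr 1.7 Fz -3.8 psi 23.6 j7 0.82 w 19.9 tilt [ 0.001 -0.   ]
t=31.75 pos [0.5228 0.0928 0.0757] phi -72.3 turned~171.5 r 37.8 Ft 4.7 Fr 1.0 Fz -3.6 psi 20.6 j7 0.78 w 20.1 tilt [ 0.001 -0.   ]
t=31.95 pos [0.5208 0.0922 0.0757] phi -75.5 turned~174.7 r 37.7 Ft 5.1 Fr 1.3 Fz -3.8 psi 17.6 j7 0.75 w 20.3 tilt [ 0.001 -0.   ]
t=32.15 pos [0.5187 0.0917 0.0757] phi -78.7 turned~177.9 r 37.7 Ft 4.8 Fr 0.8 Fz -4.4 psi 14.6 j7 0.71 w 20.3 tilt [ 0. -0.]
t=32.35 pos [0.5167 0.0914 0.0757] phi -81.8 turned~-179.0 r 37.7 Ft 5.5 Fr 0.8 Fz -3.6 psi 11.6 j7 0.67 w 20.3 tilt [ 0. -0.]
t=32.55 pos [0.5147 0.0912 0.0757] phi -84.9 turned~-175.9 r 37.7 Ft 4.9 Fr 1.0 Fz -4.4 psi 8.6 j7 0.63 w 20.8 tilt [ 0. -0.]
```

```bash
C="python3 -m creep"; G="python3 g.py 1 7.3"
$C '[[[-0.1,-0.01,0,0,0,-1.5,-0.56],[-0.19,-0.02,0,0,0,-3,-0.56]]]' >/dev/null; $G && $C '[[[-0.1,0,0,0,0,-1.5,-0.56],[-0.19,-0.01,0,0,0,-3,-0.56]]]' >/dev/null; $G && $C '[[[-0.1,0,0,0,0,-1.5,-0.56],[-0.19,0.01,0,0,0,-3,-0.56]]]' >/dev/null; $G && $C '[[[-0.1,0.01,0,0,0,-1.5,-0.56],[-0.19,0.02,0,0,0,-3,-0.56]]]' >/dev/null; $G
```

```text
t=32.75 pos [0.5128 0.0911 0.0756] phi -87.8 turned~-173.0 r 37.7 Ft 4.6 Fr -0.1 Fz -3.4 psi 5.6 j7 0.59 w 20.5 tilt [-0.  0.]
t=32.95 pos [0.5109 0.091  0.0756] phi -90.8 turned~-170.0 r 37.7 Ft 4.4 Fr -1.0 Fz -3.7 psi 2.6 j7 0.55 w 20.2 tilt [-0.  0.]
t=33.15 pos [0.509  0.0912 0.0756] phi -93.6 turned~-167.2 r 37.6 Ft 4.4 Fr -0.4 Fz -4.4 psi -0.4 j7 0.51 w 20.2 tilt [-0.  0.]
t=33.35 pos [0.5075 0.0914 0.0757] phi -95.9 turned~-164.9 r 37.5 Ft 7.4 Fr -1.6 Fz -4.4 psi -3.4 j7 0.47 w 20.4 tilt [0.001 0.   ]
```

```bash
C="python3 -m creep"; G="python3 g.py 1 10.5"
$C '[[[-0.09,0.01,0,0,0,-1,-0.56],[-0.15,0.02,0,0,0,-1.5,-0.56]]]' >/dev/null; $G && $C '[[[-0.08,0.01,0,0,0,0,-0.56],[-0.15,0.02,0,0,0,0,-0.56]]]' >/dev/null; $G
```

```text
t=33.55 pos [0.5067 0.0916 0.0759] phi -97.1 turned~-163.7 r 37.4 Ft 8.6 Fr -0.8 Fz -6.4 psi -4.9 j7 0.45 w 20.3 tilt [ 0.002 -0.   ]
t=33.75 pos [0.5059 0.0917 0.076 ] phi -98.4 turned~-162.4 r 37.5 Ft 9.7 Fr -1.0 Fz -8.4 psi -4.9 j7 0.45 w 20.1 tilt [ 0.003 -0.001]
```

```bash
C="python3 -m creep"; G="python3 g.py 1 10.5"
$C '[[[-0.08,0.01,0,0,0,0,-0.56],[-0.13,0.02,0,0,0,0,-0.56]]]' >/dev/null; $G
```

```text
t=33.95 pos [0.5052 0.0917 0.0762] phi -99.4 turned~-161.4 r 37.5 Ft 11.7 Fr -2.2 Fz -8.3 psi -4.9 j7 0.45 w 20.3 tilt [ 0.005 -0.001]
```

Nut 1 is firm too (11.7 N at about 187–190°). I'll release, lift clear of the view and inspect.

```bash
C="python3 -m creep"; $C '[[[0.35,-0.05,0,0,0,0,-0.56],[0.65,-0.1,0,0,0,0,-0.56],[0.65,-0.1,2,0,0,0,-0.56],[0.65,-0.1,4,0,0,0,-0.56],[0.65,-0.1,6,0,0,0,-0.56]]]'; $C '[[[-1,0,3,0,0,0,-0.56],[-3,2,6,0,0,0,-0.56],[-6,5,9,0,0,0,-0.56],[-9,9,11,0,0,0,-0.56],[-12,13,12,0,0,0,-0.56]]]' >/dev/null; $C '[[[-2,4,0,0,0,0,-0.56],[-4,8,0,0,0,0,-0.56],[-6,12,0,0,0,0,-0.56],[-8,16,0,0,0,0,-0.56],[-9,20,0,0,0,0,-0.56]]]'
python3 - <<'E'
from st import *
for n in ("side","top"):
    im=arm.get_image(n)[:,:,::-1]; cv2.imwrite(f"pics/{n}_end.png",im)
cv2.imwrite('pics/side_endz.png',cv2.resize(cv2.imread('pics/side_end.png')[240:370,250:410],(720,585)))
cv2.imwrite('pics/top_endz.png',cv2.resize(cv2.imread('pics/top_end.png')[190:320,190:350],(720,585)))
E
```

```text
clock: 34.45
position: [0.5079, 0.0906, 0.136]
ee_rot: [-2.313, -2.123, 0.004]
force: [1.2, 0.1, 0.0]
width: 0.222
clock: 35.45
position: [0.3002, 0.4164, 0.2536]
ee_rot: [-2.311, -2.126, 0.006]
force: [0.4, -0.3, 0.4]
width: 0.216
```

View pics/side_endz.png

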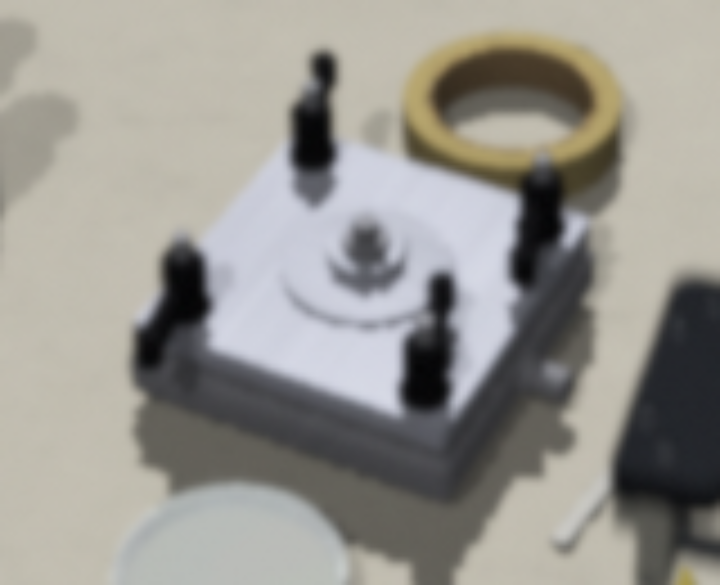

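View pics/top_endz.png

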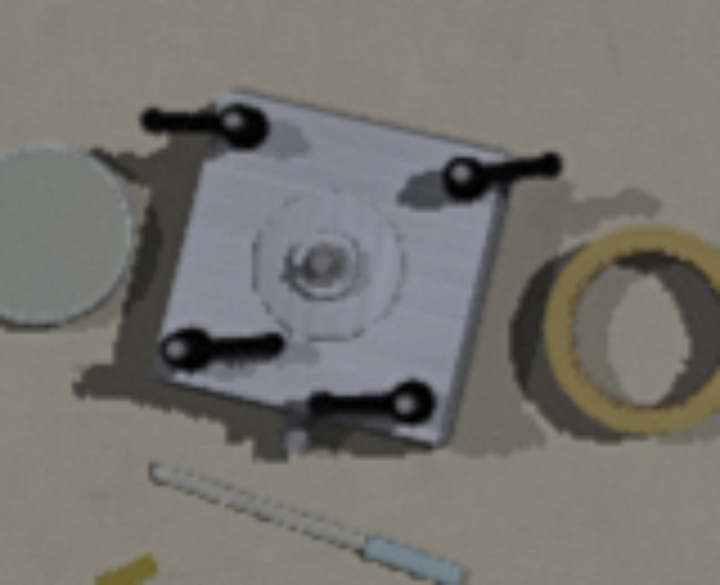

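All four levers have turned about half a turn: back levers end at zoom (150,120) and (550,163), front levers at (275,345) and (320,402). Next, a numeric check of the lever ends, heights and neighbouring objects.

Run:
```python
from st import *; from meas import comps
T,S=Cam("top"),Cam("side")
def blobs(n,roi):
    im=cv2.imread(f"pics/{n}_end.png"); big,l,s,c=comps(im,roi,42); out=[]
    for i in range(1,len(s)):
        if s[i,4]<4000: continue
        out.append((np.argwhere(l==i)[:,::-1]+.5)/8-.5+roi[:2])
    return out
start={1:(.5045,.1714),2:(.5976,.0664),3:(.6061,.0347),4:(.4676,-.0145)}
se={1:(250+440/4.5,240+285/4.5),2:(250+150/4.5,240+350/4.5),3:(250+323/4.5,240+68/4.5),4:(250+522/4.5,240+268/4.5)}
for pts in blobs("top",(205,205,325,295)):
    for n in stud:
        sp=T.proj([*stud[n],.062]); 
        if np.linalg.norm(pts-sp,axis=1).min()<1:
            d=pts-sp; e=pts[np.argmax(np.linalg.norm(d,axis=1))]; 
            far=pts[np.linalg.norm(d,axis=1)>np.linalg.norm(e-sp)-4].mean(0); dirn=(far-sp)/np.linalg.norm(far-sp); c=sp+dirn*np.linalg.norm(e-sp)*41.5/47.5
            P=T.plane(*c,.062)[:2]; v=P-stud[n]; a=np.degrees(np.arctan2(v[1],v[0]))
            Q,g=tri(T,c,S,se[n])
            print(n,"end",P.round(4),"len",(np.linalg.norm(v)*1e3).round(1),"ang",a.round(1),"turned",((th0[n]-a)%360).round(1),"moved mm",(np.linalg.norm(P-start[n])*1e3).round(1),"tri z",Q[2].round(4))
# bystanders: image shift between start and end
for n in ("top","side"):
    a=cv2.imread(f"pics/{n}0.png",0).astype(np.float32); b=cv2.imread(f"pics/{n}_end.png",0).astype(np.float32)
    rois={"top":{"petri":(170,215,222,270),"tape":(308,235,360,292),"bottles":(268,112,325,170),"scalpel":(215,288,296,322),"flask":(440,260,500,300)},"side":{"petri":(270,345,330,395),"tape":(335,245,392,275),"bottles":(210,220,252,292)}}[n]
    for k,(x0,y0,x1,y1) in rois.items(): print(n,k,np.round(cv2.phaseCorrelate(a[y0:y1,x0:x1],b[y0:y1,x0:x1])[0],2))
```

```text
2 end [0.6208 0.1438] len 42.0 ang 86.2 turned 153.9 moved mm 80.8 tri z 0.0613
3 end [ 0.5963 -0.0442] len 39.8 ang -82.7 turned 152.0 moved mm 79.5 tri z 0.065
1 end [0.5128 0.0882] len 40.6 ang -88.0 turned 187.2 moved mm 83.6 tri z 0.0671
top petri [ 0.07 -0.06]
top tape [-0.07  0.08]
top bottles [-0.02 -0.01]
top scalpel [ 0.43 -0.24]
top flask [0.02 0.02]
side petri [-0.01 -0.06]
side tape [0.31 0.39]
side bottles [ 0.49 -0.  ]
```

Lever ends have moved about 80 mm and more, and the bystanders are unshifted. The pictures can't tell how firm nut 2 is to within 2–3°, and about 36 s remain. The tool is already oriented for it, so I'll re-touch nut 2 gently to see whether it stayed firm.

```bash
C="python3 -m creep"; $C '[[[3.5,-3,0,0,0,0,-0.44],[7,-6,0,0,0,0,-0.44],[10.5,-9,-1,0,0,0,-0.44],[14,-12,-2,0,0,0,-0.44],[17.5,-15,-3,0,0,0,-0.44]]]' >/dev/null;  $C '[[[3.2,-2.8,-2,0,0,0,-0.44],[6.4,-5.6,-4,0,0,0,-0.44],[9.6,-8.4,-6,0,0,0,-0.44],[12.5,-11,-8,0,0,0,-0.44],[14.5,-12.8,-9,0,0,0,-0.44]]]' >/dev/null; $C '[[[0,0,0,0,0,0,-0.44]]]' >/dev/null
python3 -c "
from st import *
stat(2); arc(2,[86],37,[-4],.112); arc(2,[86],37,[-4],.075)"
```

```text
t=36.65 pos [0.6236 0.1321 0.1327] phi 79.5 turned~160.6 r 30.7 Ft 0.8 Fr -0.9 Fz -0.2 psi -5.2 j7 0.18 w 25.5 tilt [-0.002 -0.004]
[-0.30,0.68,-2.07,0,0,1.2],
[-0.30,0.68,-5.77,0,0,1.2],
```

```bash
C="python3 -m creep"; $C '[[[-0.3,0.5,-1,0,0,0,-0.44],[-0.3,0.5,-2,0,0,0,-0.44],[-0.3,0.5,-2,0,0,0,-0.44]]]' >/dev/null
python3 -c "
from st import *
stat(2); arc(2,[86],37,[-4],.075)
cv2.imwrite('pics/side11.png',cv2.resize(arm.get_image('side')[220:350,250:410,::-1],(720,585)))"
```

```text
t=36.95 pos [0.6182 0.1446 0.1125] phi 89.8 turned~150.3 r 42.6 Ft 0.2 Fr -1.0 Fz -0.5 psi -4.7 j7 0.19 w 26.0 tilt [-0.003  0.   ]
[0.24,-0.57,-3.75,0,0,0.7],
```

View pics/side11.png

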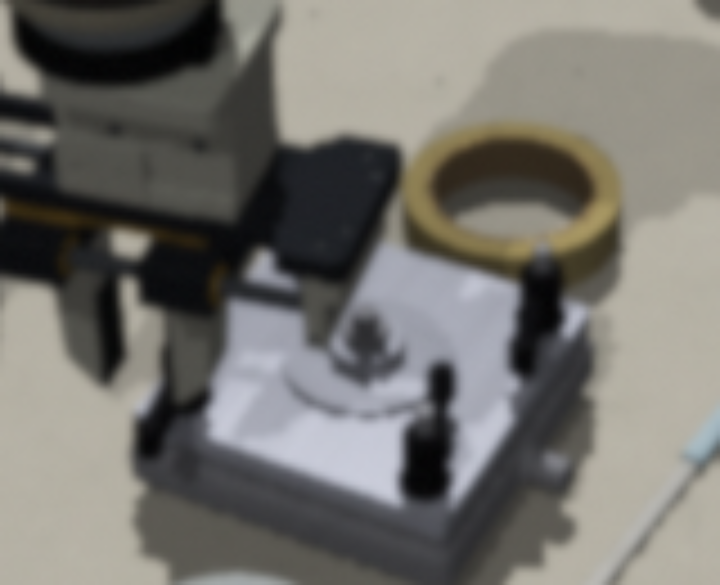

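The jaws straddle the lever line, but the TCP is 6 mm too far out. I'll correct that, settle and then descend.

```bash
C="python3 -m creep"; $C '[[[0.2,-0.55,0,0,0,0,-0.44],[0.2,-0.55,0,0,0,0,-0.44]]]' >/dev/null
python3 -c "
from st import *
stat(2); arc(2,[86],37,[-4],.075)"
```

```text
t=37.20 pos [0.6227 0.1364 0.1149] phi 82.4 turned~157.7 r 34.8 Ft -0.1 Fr -0.2 Fz 0.1 psi -4.8 j7 0.20 w 25.9 tilt [ 0.001 -0.   ]
[-0.20,0.25,-3.99,0,0,0.8],
```

```bash
C="python3 -m creep"; $C '[[[-0.2,0.2,0,0,0,0,-0.44],[-0.2,0.2,0,0,0,0,-0.44],[-0.2,0.2,0,0,0,0,-0.44]]]' >/dev/null
python3 -c "
from st import *
stat(2); arc(2,[86],37,[-4],.075)"
```

```text
t=37.50 pos [0.6203 0.1394 0.1143] phi 86.6 turned~153.5 r 37.6 Ft -0.1 Fr -0.1 Fz 0.7 psi -4.8 j7 0.20 w 25.5 tilt [0. 0.]
[0.04,-0.06,-3.93,0,0,0.8],
```

```bash
C="python3 -m creep"; $C '[[[0,0,-0.8,0,0,0,-0.44],[0,0,-1.6,0,0,0,-0.44],[0,0,-2.4,0,0,0,-0.44],[0,0,-3.2,0,0,0,-0.44],[0,0,-3.9,0,0,0,-0.44]]]'; python3 g.py 2 6 && $C '[[[0.1,0,0,0,0,-1.5,-0.44],[0.19,-0.01,0,0,0,-3,-0.44],[0.29,-0.02,0,0,0,-4.5,-0.44]]]' >/dev/null && python3 g.py 2 4 && $C '[[[0.1,-0.01,0,0,0,-1.5,-0.44],[0.15,-0.02,0,0,0,-2.5,-0.44]]]' >/dev/null && python3 g.py 2 4 && $C '[[[0.1,-0.02,0,0,0,-1.5,-0.44]]]' >/dev/null && python3 g.py 2 4 && $C '[[[0.1,-0.02,0,0,0,-1.5,-0.44]]]' >/dev/null && python3 g.py 2 4
```

```text
clock: 38.0
position: [0.62, 0.1391, 0.0741]
ee_rot: [-2.313, -2.126, 0.001]
force: [-0.7, 0.4, -0.9]
width: 0.282
t=38.00 pos [0.62   0.1391 0.0741] phi 86.9 turned~153.2 r 37.2 Ft 0.7 Fr 0.4 Fz -0.9 psi -4.8 j7 0.23 w 25.9 tilt [-0.001 -0.   ]
t=38.30 pos [0.6236 0.1389 0.0755] phi 81.5 turned~158.6 r 37.4 Ft -0.5 Fr -0.5 Fz 0.4 psi -9.5 j7 0.16 w 25.7 tilt [0.001 0.   ]
t=38.50 pos [0.625  0.1388 0.0755] phi 79.3 turned~160.8 r 37.6 Ft -0.2 Fr -0.0 Fz -0.1 psi -11.9 j7 0.13 w 25.6 tilt [0.001 0.   ]
t=38.60 pos [0.6258 0.1386 0.0754] phi 78.1 turned~162.0 r 37.5 Ft 0.3 Fr 0.3 Fz -0.2 psi -13.4 j7 0.11 w 26.0 tilt [0. 0.]
t=38.70 pos [0.6268 0.1384 0.0753] phi 76.5 turned~163.6 r 37.5 Ft 0.2 Fr 1.0 Fz 0.1 psi -14.9 j7 0.09 w 25.8 tilt [0. 0.]
```

```bash
C="python3 -m creep"; G="python3 g.py 2 3.5"; $C '[[[0.09,-0.03,0,0,0,-1.5,-0.44]]]' >/dev/null; $G && $C '[[[0.09,-0.03,0,0,0,-1.5,-0.44]]]' >/dev/null; $G && $C '[[[0.09,-0.03,0,0,0,-1.5,-0.44]]]' >/dev/null; $G && $C '[[[0.09,-0.03,0,0,0,-1.5,-0.44]]]' >/dev/null; $G
```

```text
t=38.80 pos [0.6273 0.1381 0.0752] phi 75.6 turned~164.5 r 37.4 Ft 2.1 Fr 0.0 Fz 1.3 psi -16.4 j7 0.06 w 25.9 tilt [-0.001  0.   ]
t=38.90 pos [0.6277 0.1379 0.075 ] phi 74.9 turned~165.2 r 37.3 Ft 5.0 Fr -0.8 Fz 1.2 psi -17.9 j7 0.04 w 25.9 tilt [-0.002  0.   ]
t=38.90 pos [0.6277 0.1379 0.075 ] phi 74.9 turned~165.2 r 37.3 Ft 5.0 Fr -0.8 Fz 1.2 psi -17.9 j7 0.04 w 25.9 tilt [-0.002  0.   ]
t=38.90 pos [0.6277 0.1379 0.075 ] phi 74.9 turned~165.2 r 37.3 Ft 5.0 Fr -0.8 Fz 1.2 psi -17.9 j7 0.04 w 25.9 tilt [-0.002  0.   ]
```

```bash
C="python3 -m creep"; G="python3 g.py 2 10"; $C '[[[0.09,-0.03,0,0,0,0,-0.44]]]' >/dev/null; $G && $C '[[[0.09,-0.03,0,0,0,0,-0.44]]]' >/dev/null; $G && $C '[[[0.09,-0.03,0,0,0,0,-0.44]]]' >/dev/null; $G
```

```text
t=39.00 pos [0.6284 0.1379 0.0749] phi 73.9 turned~166.2 r 37.4 Ft 6.3 Fr 0.5 Fz 3.5 psi -17.9 j7 0.04 w 25.3 tilt [-0.002  0.001]
t=39.10 pos [0.629  0.1379 0.0748] phi 73.1 turned~167.0 r 37.6 Ft 8.0 Fr 1.0 Fz 3.8 psi -17.8 j7 0.04 w 25.8 tilt [-0.003  0.001]
t=39.20 pos [0.6295 0.1379 0.0748] phi 72.4 turned~167.7 r 37.8 Ft 8.9 Fr 1.0 Fz 4.2 psi -17.8 j7 0.04 w 25.9 tilt [-0.004  0.002]
```

Force climbs straight from contact with no 4.6 N drag plateau, so nut 2 has stayed firm. Releasing and retreating.

```bash
C="python3 -m creep"; $C '[[[-0.4,0.13,0,0,0,0,-0.44],[-0.75,0.25,0,0,0,0,-0.44],[-0.75,0.25,2,0,0,0,-0.44],[-0.75,0.25,4,0,0,0,-0.44],[-0.75,0.25,6,0,0,0,-0.44]]]'; $C '[[[-2,1,3,0,0,0,-0.44],[-5,4,5,0,0,0,-0.44],[-8,7,7,0,0,0,-0.44],[-11,10,9,0,0,0,-0.44],[-14,13,11,0,0,0,-0.44]]]' >/dev/null; $C '[[[-3,3,0,0,0,0,-0.44],[-6,6,0,0,0,0,-0.44],[-9,9,0,0,0,0,-0.44],[-12,12,0,0,0,0,-0.44],[-15,15,0,0,0,0,-0.44]]]' >/dev/null; $C '[[[0,0,0,0,0,0,-0.44],[0,0,0,0,0,0,-0.44],[0,0,0,0,0,0,-0.44]]]'
python3 - <<'E'
from st import *
for n in ("side","top"):
    im=arm.get_image(n)[:,:,::-1]; cv2.imwrite(f"pics/{n}_fin.png",im)
a=[cv2.resize(cv2.imread(f'pics/{n}_fin.png')[y:y+130,x:x+160],(400,325)) for n,x,y in (("top",190,190),("side",250,240))]
cv2.imwrite('pics/fin.png',np.hstack(a))
E
```

```text
clock: 39.7
position: [0.6241, 0.1392, 0.136]
ee_rot: [2.538, 1.85, 0.001]
force: [1.0, 1.0, -0.2]
width: 0.278
clock: 41.0
position: [0.3347, 0.4185, 0.2455]
ee_rot: [2.54, 1.848, 0.002]
force: [1.0, -0.4, 0.3]
width: 0.281
```

View pics/fin.png

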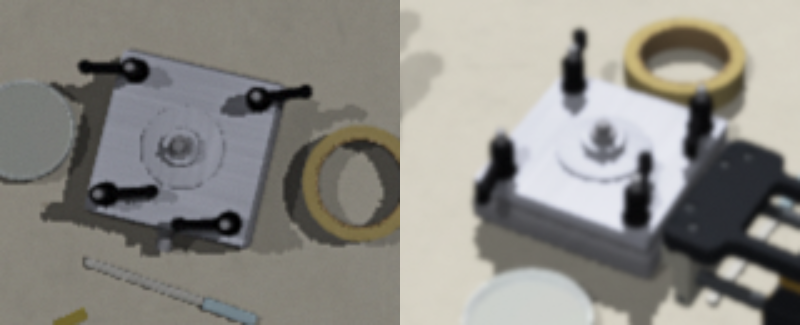

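The final picture shows all four levers turned and the gripper clear of everything. Handing in.

```bash
python3 -c "
from cell import arm
print(arm.sign_off())"
```

```text
the job is handed in; nothing more can be done
None
```

I turned all four nuts clockwise in cross order (2, 4, 3, 1), each until the force rose off its 4–5 N drag, then handed the job in at about 41 s of the 72 s allowed. No verdict is reported.

| Nut | Estimated lever turn when firm | Peak push along its turn |
|---|---|---|
| 2 | about 160° | 11.9 N |
| 4 | about 160° | 13.0 N |
| 3 | about 157° | 13.4 N |
| 1 | about 187–190° | 11.7 N |

- **Forces:** the highest total force read was about 14.5 N, on nut 1, against the 22 N limit.
- **Re-check of nut 2:** I touched it again at the end. The force climbed straight from contact to 8.9 N with no drag plateau, so it had stayed firm. I did not re-touch nuts 1, 3 and 4.
- **Lever positions:** the final pictures put levers 1, 2 and 3 at 80–84 mm from where they started. The script missed lever 4, so I judged it by eye at about 80 mm.
- **Other objects:** the petri dish by the cell, tape, bottles, scalpel and flask shifted by at most about half a pixel between pictures. I did not measure the far petri dish. The gripper was clear of everything at the end.
- **Disagreement:** the camera angles for levers 1, 2 and 3 came out 4–6° short of my estimates from the fingers. Spring-back and camera error probably explain this, and the nut 2 re-touch agreed with the finger estimate.
- **Not checked:** the cameras cannot resolve 0.3 mm, so the plate being fully home is inferred from all four nuts coming up firm.

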